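Tip the wooden blocks out and lay them out for staining

TASK

First slide the lipped board, without lifting it, onto the brown paper sheet so that it sits squarely in the middle of it. Then carry the pan of wooden blocks over the board, tip them all out onto it and stand the pan upright again on its round cork trivet. Finish with every block inside the board's lip in one even layer over the whole board: none on top of another, a finger's width between neighbours and at least one block in each quarter of the board; leave the tin, the brush and the sanding block where they are.

Things in the scene. Friction and masses are not known exactly. Their poses are not given: they have to be found in the camera images.
- board: loose flat plywood board 210 mm (its x) by 240 mm (its y), 0.6 kg, with a lip all round: floor 8 mm thick, lip 12 mm wide, its top 18 mm above the table (10 mm above the board's floor), so the inside is 186 x 216 mm; origin at the centre of its underside, z up. The lip can be pinched from above or pushed
- sheet: thin brown paper sheet fixed flat on the table, 290 mm (its x) by 320 mm (its y), no height to catch on; origin at its centre; the board belongs in its middle, sides parallel (the longer side of the board along the longer side of the sheet)
- trivet: round cork trivet fixed on the table, radius 65 mm, 6 mm high; origin at the centre of its underside
- pan: loose flared aluminium pan, 0.25 kg: foot radius 45 mm, rim radius 75 mm, 75 mm high, wall 4 mm, floor 5 mm thick; origin at the centre of its underside, z up through the mouth; a straight black handle sticks out level towards its -x from x = -70 to -157 mm, axis 60 mm above the foot, octagonal, 18 mm across flats: grip it from above or with the tool leaning 45 degrees about it
- pan_grip (a point): middle of the pan handle's free length, at (-118, 0, 60) mm from the pan's origin, axes as the pan
- pan_mouth (a point): centre of the pan's mouth, 75 mm above its foot
- tin: closed tin with paper label, radius 36 mm, 90 mm high, loose, leave alone; origin at the centre of its underside
- brush: paint brush lying on the table, leave alone; origin under its middle
- sander: sanding block of cork on rubber, 110 x 60 x 34 mm, leave alone; origin at the centre of its underside
- block0: wooden block, 28 x 28 x 20 mm, bare wood; 20 mm along its own y; origin at the centre of a 28 x 20 mm side, z and x along the 28 mm edges; all blocks are alike, 4 to 6 of them are there and all start in the pan
- block0_mid (a point): centre of block0, axes as the block
- block1: wooden block, 28 x 28 x 20 mm, bare wood; 20 mm along its own y; origin at the centre of a 28 x 20 mm side, z and x along the 28 mm edges; all blocks are alike, 4 to 6 of them are there and all start in the pan
- block1_mid (a point): centre of block1, axes as the block
- block2: wooden block, 28 x 28 x 20 mm, bare wood; 20 mm along its own y; origin at the centre of a 28 x 20 mm side, z and x along the 28 mm edges; all blocks are alike, 4 to 6 of them are there and all start in the pan
- block2_mid (a point): centre of block2, axes as the block
- block3: wooden block, 28 x 28 x 20 mm, bare wood; 20 mm along its own y; origin at the centre of a 28 x 20 mm side, z and x along the 28 mm edges; all blocks are alike, 4 to 6 of them are there and all start in the pan
- block3_mid (a point): centre of block3, axes as the block
- block4: wooden block, 28 x 28 x 20 mm, bare wood; 20 mm along its own y; origin at the centre of a 28 x 20 mm side, z and x along the 28 mm edges; all blocks are alike, 4 to 6 of them are there and all start in the pan
- block4_mid (a point): centre of block4, axes as the block
- block5: wooden block, 28 x 28 x 20 mm, bare wood; 20 mm along its own y; origin at the centre of a 28 x 20 mm side, z and x along the 28 mm edges; all blocks are alike, 4 to 6 of them are there and all start in the pan
- block5_mid (a point): centre of block5, axes as the block
Mind the look-alikes: they are no part of the job. Several things have the shape of the pan; the one meant has the colours described above.

How it is judged:
By the outcome, as a careful person would: the job done as asked, in the order asked, and still so for the second after the job is handed in, with the robot touching nothing.
Of block3, block4, block5 only 1 to 3 are there at a start; the rules pass over those that are not, and their reading is None.
At some moment in a run one of board, block0, block1, block2, block3, block4, block5 may be knocked a few centimetres aside while the robot is not near it.
It also fails if it takes over 210 s, if anything falls off the work surface, if the arm or the gripper's body presses on something with over 40 N, if the wrist force passes 120 N, or if a joint passes its speed limit or range.

ROBOT

A 7-joint arm with a two-finger parallel gripper is mounted at the origin on the work surface. World frame = base frame: x ahead of the robot, y to its left, z up, the work surface at z = 0. Lengths are in m, angles in rad, forces in N, time in s.
With the tool pointing down it reaches from about 0.4 to 0.85 m from the base axis. Payload 4.5 kg.
Tool frame: the origin (TCP) lies midway between the tips of the shut fingers; the grasp point (between the pads) lies 19 mm behind it; z points along the fingers, y is the line along which they close (so a half turn about z gives the same grasp; the last joint's range is limited). The gripper opens to 88 mm and grips with 3 to 60 N. Pads are 18 mm wide; open, the fingers measure 123 mm over their backs; the gripper's body (75 mm by 187 mm) begins 45 mm behind the grasp point.
Start: joints at [1.314, 0.689, -0.195, 1.565, 0.157, 0.902, -0.215], TCP at [0.179, -0.599, 0.239] pointing down, gripper open.
Joint ranges: [-3.01, 3.01], [-0.46, 2.08], [-1.47, 1.51], [0.13, 2.56], [-1, 4.14], [0.04, 2.09], [-2.66, 2.66]. Speed limits (rad/s): [2.57, 2.57, 3.14, 3.14, 3.14, 3.14, 3.14].

INTERFACE

Orientations are given as a unit quaternion [x, y, z, w].
In Python, from plant import sensors, eyes, finish_job gives the robot as it stands.
- The arm moves only by the tool send_rows, never from a script. Its argument "rows" is text: rows parted by semicolons, each of 4 numbers parted by spaces: the shift along the tool's x, y, z normalised to -1 to 1, where 1 is 30 cm, then the turn about the tool's z normalised to -1 to 1, where 1 is 2 pi rad. A call has 1 to 10 rows; each row is the pose to reach, as a shift and turn from the pose commanded when the call began, along the tool's axes at that moment, turning the shorter way round; what a row does not reach only later rows make up. A row lasts 1/12 s, in which the tool goes at most 41.7 mm and 7.16 degrees, less where a joint would pass 70% of its speed; a pose out of reach is approached as far as the arm can. A call with a number of a shift or a turn outside -1 to 1 is refused whole. A call with a gripper value outside its range is refused whole. "jaw" is the closure, from -1 (fully open) to 1 (shut), set as the call begins (left out, the last holds). The fingers move at their own pace and stop on an object; "force" is the grip in N (left out, the last holds). Time passes only in rows, so rows that repeat a pose let the fingers close. It gives the time, the measured TCP pose, the force, the opening and the grip force at its end, in the units of the state.
- sensors.get_state(): the state, without advancing time (a new reading comes with each control period).
- eyes.snapshot(name): name is "side" or "top" or "wrist"; returns (picture, depth): 420x560x3 uint8, red, green, blue; 420x560 float32, m along the optical axis (not along the pixel's ray), 0 where there is no reading.
- eyes.calibration(name): a dict with "fov_y" (degrees; the focal length in pixels is half the picture's height over the tangent of half this angle, whatever the lens; pixels are square), "cx", "cy" (the principal point, pixels), "world_from_camera" (4x4, takes a point from camera to world coordinates). Camera axes: x right, y down, z forward; pixel columns grow to the right and rows downward; lengths in m; the calibration is good to about 2 mm. The wrist camera is an equidistant fisheye: a pixel r from the principal point sees the ray r / f radians off the axis. A picture is of the moment at which its call begins: read the wrist's pose just before it. calibration takes no time and is no camera call; for the wrist camera it gives the pose at the moment of the call.
- finish_job(): hands the job in; it is judged then, once.
The state is a dict: "clock": time; "q": joint angles; "qd": joint speeds; "joint_torque": joint torques, N m; "tool_pos": TCP position; "eef_rot": TCP orientation; "contact_force": force on the tool from outside, world axes, zero at the start; "moment": the same for the moment, N m; "opening": opening from 0.0 (shut) to 1.0 (fully open); "finger_force": force on a finger pad.
Only numpy, scipy, OpenCV 4.12 (cv2) and the standard library are available. Lean on these libraries where they do the work, as an engineer would, in place of code of your own. Each camera call takes 0.05 s, during which the arm holds its last target. There are 200 camera calls.

## Working session

There is one attempt and no reset: what is moved stays moved. The work goes in short steps, Python scripts to look and compute and a tool call to move; the robot and the scene stay as the last step left them, time stands still between calls to the robot, and variables do not carry over. Pictures are saved under pics/ and viewed, at most 14 in all, crops included, and the job is handed in when it is done.

Besides the shell and the picture viewer there is one more tool, called after "Emit:" as a command line: name --argument value ..., lists and objects as JSON in quotes. send_rows: Moves the arm, as the interface text tells. Scaled input: -1 to 1 covers 30 cm each way for a shift and 2 pi rad each way for a turn. Its arguments: {"type":"object","properties":{"rows":{"type":"string"},"jaw":{"type":"number"},"force":{"type":"number"}},"required":["rows"]}

```bash
mkdir -p pics; ls; cat > h.py <<'E'
import numpy as np, cv2
from plant import sensors, eyes, finish_job
from scipy.spatial.transform import Rotation as R
def snap(n,f):
    c=eyes.calibration(n); p,d=eyes.snapshot(n)
    cv2.imwrite('pics/'+f+'.png',p[:,:,::-1]); np.savez('pics/'+f+'.npz',p=p,d=d,**c); return p,d,c
def load(f):
    z=np.load('pics/'+f+'.npz'); return z['p'],z['d'],{k:z[k] for k in('fov_y','cx','cy','world_from_camera')}
def foc(c): return 210/np.tan(np.radians(c['fov_y'])/2)
def rays(c,uv,fish=False):
    uv=np.atleast_2d(uv).astype(float); x=(uv[:,0]-c['cx'])/foc(c); y=(uv[:,1]-c['cy'])/foc(c)
    if fish:
        r=np.hypot(x,y)+1e-9; s=np.sin(r)/r; v=np.c_[x*s,y*s,np.cos(r)]
    else: v=np.c_[x,y,np.ones(len(x))]
    M=np.array(c['world_from_camera']); return M[:3,3],v@M[:3,:3].T
def onplane(c,uv,z,fish=False):
    o,v=rays(c,uv,fish); return o+v*((z-o[2])/v[:,2])[:,None]
def bydepth(c,uv,d,fish=False):
    uv=np.atleast_2d(uv); o,v=rays(c,uv,fish); zc=v@np.array(c['world_from_camera'])[:3,2]
    dd=np.array([d[int(round(b)),int(round(a))] for a,b in uv]); return o+v*(dd/zc)[:,None]
def cloud(c,d,fish=False):
    uu,vv=np.meshgrid(np.arange(560),np.arange(420)); uv=np.c_[uu.ravel(),vv.ravel()]
    o,v=rays(c,uv,fish); zc=v@np.array(c['world_from_camera'])[:3,2]
    P=o+v*(d.ravel()/zc)[:,None]; P[d.ravel()==0]=np.nan; return P.reshape(420,560,3)
def st():
    s=sensors.get_state(); print(round(s['clock'],2),np.round(s['tool_pos'],4),R.from_quat(s['eef_rot']).as_matrix().round(3).tolist(),np.round(s['q'],2),np.round(s['contact_force'],1),round(s['opening'],3)); return s
E
python3 - <<'E'
from h import *
st()
a=snap('top','top0');b=snap('side','side0')
for x in (a,b): print(x[2])
cv2.imwrite('pics/both0.png',cv2.resize(np.vstack([a[0],b[0]])[:,:,::-1],None,fx=.71,fy=.71))
E
```

```text
pics
0.0 [ 0.179  -0.5982  0.2379] [[0.958, 0.287, -0.001], [0.287, -0.958, 0.002], [-0.0, -0.002, -1.0]] [ 1.31  0.69 -0.19  1.57  0.16  0.9  -0.22] [ 0.5 -0.7 -0.2] 0.999
{'fov_y': 52.292683325294576, 'cx': 276.6232422105952, 'cy': 207.03694954201856, 'world_from_camera': array([[ 0.12908214, -0.96567562,  0.22540718,  0.26161139],
       [-0.99163135, -0.12621908,  0.02712958, -0.06216704],
       [ 0.00225231, -0.22702277, -0.97388685,  1.17420191],
       [ 0.        ,  0.        ,  0.        ,  1.        ]])}
{'fov_y': 48.3051660188954, 'cx': 282.22299381334886, 'cy': 219.44837970618102, 'world_from_camera': array([[ 0.97222905, -0.18517534,  0.14311101,  0.35816295],
       [-0.23309954, -0.71169162,  0.66269122, -0.81308555],
       [-0.02086317, -0.67764676, -0.73509155,  0.90958802],
       [ 0.        ,  0.        ,  0.        ,  1.        ]])}
```

View pics/top0.png

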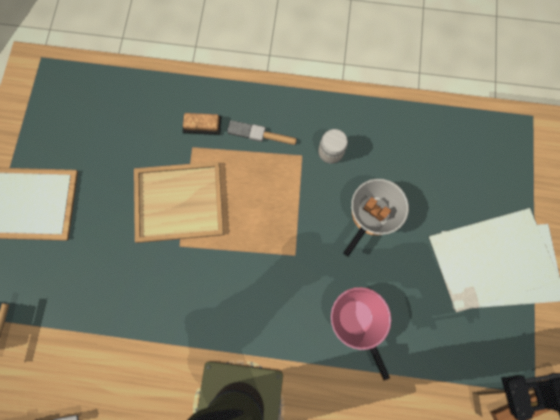

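View pics/side0.png

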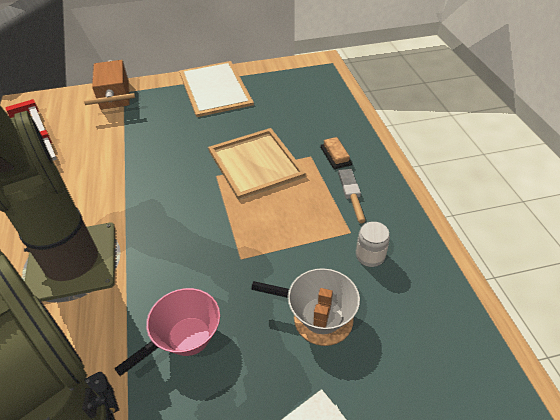

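The scene, in top-view pixels:
- **Pan:** candidates are the aluminium pan with brown blocks (380,206) and the pink pan (360,318). I choose the aluminium one.
- **Board:** candidates are the lipped plywood board (180,202) and the white-filled tray (33,204). I choose the plywood one.
- **Sheet:** candidates are the brown sheet (255,200) and the white papers (495,260). I choose the brown one.

Next is a close crop to check these choices, plus measurements.

```bash
python3 - <<'E'
from h import *
p,d,c=load('top0'); q,e,s=load('side0')
A=cv2.resize(p[95:275,110:430,::-1],(800,450),interpolation=cv2.INTER_CUBIC); cv2.imwrite('pics/crop0.png',A)
h=cv2.cvtColor(p,cv2.COLOR_RGB2HSV); hs=cv2.cvtColor(q,cv2.COLOR_RGB2HSV)
for n,u in dict(sheet=(265,200),boardfl=(180,200),lip=(140,220),lipR=(222,200),block=(372,203),pan=(360,215),table=(100,150),trivet=(362,232)).items(): print(n,h[u[1],u[0]])
C=cloud(c,d);S=cloud(s,e)
print('table z',C[150,100],C[130,400],S[200,170]); print('sheet',C[200,265],S[220,280],'floor',C[200,180],S[160,255],'lip',C[220,140])
# pan rim: points at height 70-85mm
for n,K in(('top',C),('side',S)):
  m=(K[...,2]>.06)&(K[...,2]<.1)&(K[...,0]>.2)&(K[...,1]<0); P=K[m]; print(n,len(P),np.nanmin(P,0),np.nanmax(P,0))
E
```

```text
sheet [ 15 119 201]
boardfl [ 22  90 212]
lip [ 18 102 150]
lipR [ 16 113 133]
block [ 13 144 173]
pan [ 18  23 142]
table [79 44 99]
trivet [120   7  36]
table z [ 0.63758387  0.50439179 -0.0061377 ] [ 0.81189347 -0.35982877 -0.0010902 ] [ 0.25148619  0.15802944 -0.00161186]
sheet [ 0.54982809  0.00589068 -0.00178396] [ 0.52922263  0.00704313 -0.00063824] floor [0.5171098  0.24276788 0.00513342] [0.51139141 0.25377362 0.00796507] lip [0.4455493  0.34152413 0.00887164]
top 2240 [ 0.20010324 -0.37296416  0.06000849] [ 0.7492161  -0.12739608  0.0935358 ]
side 3326 [ 0.20009509 -0.37531603  0.06000471] [ 0.74788067 -0.13334797  0.09377699]
```

View pics/crop0.png

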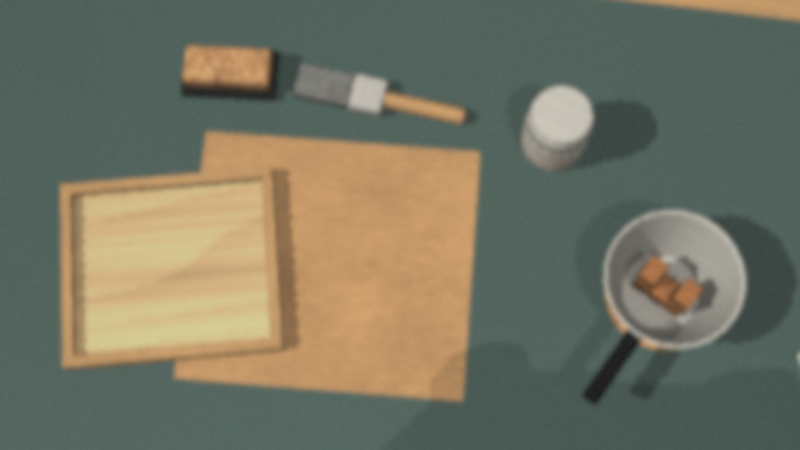

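The crop confirms the choices: silver pan with brown blocks at top (380,206), black handle towards (350,253), plywood board and brown sheet. Next I fit the edges.

```bash
cat >> h.py <<'E'
def edge(p,a,b,w=5,n=30,ch=None):
    """subpixel strongest gradient points across segment a-b"""
    g=cv2.GaussianBlur((p.astype(np.float32).mean(2) if ch is None else p[...,ch].astype(np.float32)),(0,0),.8)
    a,b=np.array(a,float),np.array(b,float); t=(b-a)/np.linalg.norm(b-a); nn=np.array([-t[1],t[0]])
    s=np.arange(-w,w+.01,.25); out=[]
    for k in np.linspace(0,1,n):
        q=a+(b-a)*k+s[:,None]*nn; v=cv2.remap(g,q[:,0].astype(np.float32)[None],q[:,1].astype(np.float32)[None],1)[0]
        out.append(q[np.argmax(abs(np.gradient(v)))])
    return np.array(out)
def fitl(P):
    P=np.asarray(P)[:,:2].astype(np.float32)
    vx,vy,x,y=cv2.fitLine(P,cv2.DIST_HUBER,0,.001,.001).ravel(); return np.array([x,y]),np.array([vx,vy])
def isect(l,m):
    k=np.linalg.solve(np.c_[l[1],-m[1]],m[0]-l[0]); return l[0]+k[0]*l[1]
E
python3 - <<'E'
from h import *
p,d,c=load('top0'); q,e,s=load('side0')
f=lambda P:np.array(P)/2.5+[110,95]
ang=lambda l:round(np.degrees(np.arctan2(l[1][1],l[1][0]))%180,2)
def quad(c,im,segs,z,w=4,name=''):
    L=[fitl(onplane(c,edge(im,*sg,w=w),z)) for sg in segs]
    K=np.array([isect(L[i],L[(i+1)%4]) for i in range(4)])
    print(name,'corners',K.round(4).tolist(),'ang',[ang(l) for l in L],'sides',np.linalg.norm(K-np.roll(K,-1,0),axis=1).round(4),'ctr',K.mean(0).round(4))
quad(c,p,[f([(225,133),(470,150)]),f([(480,165),(466,390)]),f([(450,400),(190,379)]),f([(207,135),(203,168)])],0,name='sheet top')
quad(c,p,[f([(75,183),(255,172)]),f([(272,185),(283,340)]),f([(270,350),(75,366)]),f([(62,350),(61,195)])],.018,name='board top')
quad(s,q,[[(316,163),(346,232)],[(340,236),(248,256)],[(240,252),(220,198)],[(290,160),(312,158)]],0,name='sheet side')
quad(s,q,[[(273,133),(302,170)],[(296,174),(245,193)],[(232,187),(211,156)],[(214,149),(265,131)]],.018,name='board side')
# pan rim & handle
for n,im,cc,dd in(('top',p,c,d),('side',q,s,e)):
    C=cloud(cc,dd); m=(np.hypot(C[...,0]-.57,C[...,1]+.28)<.13)&(C[...,2]>.045)
    dark=(im.max(2)<60)&(C[...,2]>.03)&(np.hypot(C[...,0]-.52,C[...,1]+.28)<.22)
    P=C[dark]; print(n,'handle n',len(P),'z med',np.median(P[:,2]),'bbox',P.min(0).round(3),P.max(0).round(3),'line',fitl(P))
    rm=m&(C[...,2]>.066)&~dark&(im.min(2)>90); P=C[rm]; print('rim n',len(P),'z',np.median(P[:,2]),cv2.minEnclosingCircle(P[:,:2].astype(np.float32)))
E
```

```text
sheet top corners [[0.696399986743927, -0.08190000057220459], [0.4050000011920929, -0.09669999778270721], [0.38839998841285706, 0.2295999974012375], [0.6801999807357788, 0.2378000020980835]] ang [np.float32(92.9), np.float32(2.91), np.float32(92.9), np.float32(1.59)] sides [0.2918 0.3267 0.2919 0.32  ] ctr [0.5425 0.0722]
board top corners [[0.6225000023841858, 0.14920000731945038], [0.43799999356269836, 0.10840000212192535], [0.38269999623298645, 0.3402000069618225], [0.5949000120162964, 0.3889999985694885]] ang [np.float32(96.56), np.float32(12.46), np.float32(103.43), np.float32(12.95)] sides [0.1889 0.2383 0.2177 0.2414] ctr [0.5095 0.2467]
sheet side corners [[0.6945000290870667, -0.08160000294446945], [0.4047999978065491, -0.09549999982118607], [0.3889999985694885, 0.2046000063419342], [0.6780999898910522, 0.23989999294281006]] ang [np.float32(92.93), np.float32(2.75), np.float32(93.01), np.float32(6.95)] sides [0.29   0.3005 0.2912 0.3218] ctr [0.5416 0.0669]
board side corners [[0.621999979019165, 0.14740000665187836], [0.43540000915527344, 0.10679999738931656], [0.3849000036716461, 0.3287000060081482], [0.5716000199317932, 0.3702000081539154]] ang [np.float32(102.75), np.float32(12.27), np.float32(102.81), np.float32(12.53)] sides [0.191  0.2275 0.1913 0.2284] ctr [0.5035 0.2383]
top handle n 188 z med 0.07182972198294724 bbox [ 0.414 -0.266  0.064] [ 0.487 -0.22   0.079] line (array([ 0.44982156, -0.2421208 ], dtype=float32), array([ 0.8755845, -0.483065 ], dtype=float32))
rim n 583 z 0.07590858817134505 ((0.5523164868354797, -0.2987929582595825), 0.07521209120750427)
side handle n 321 z med 0.07277331834827938 bbox [ 0.412 -0.272  0.06 ] [ 0.485 -0.219  0.079] line (array([ 0.45096037, -0.25029367], dtype=float32), array([ 0.8840044 , -0.46747854], dtype=float32))
rim n 858 z 0.07743297722032327 ((0.5508456230163574, -0.30017632246017456), 0.07605402171611786)
```

```bash
cat >> h.py <<'E'
def goal(x,y,z,yaw=None):
    """print shift/turn (normalised) from the present pose; yaw deg of tool x axis in world"""
    s=sensors.get_state(); M=R.from_quat(s['eef_rot']).as_matrix()
    d=M.T@(np.array([x,y,z])-s['tool_pos']); y0=np.degrees(np.arctan2(M[1,0],M[0,0]))
    t=0 if yaw is None else -((yaw-y0+180)%360-180)
    print('goal',np.round(d/.3,4),'turn',round(t/360,4),'rows>=',int(np.ceil(max(np.linalg.norm(d)/.0417,abs(t)/7.16))),'yaw now',round(y0,2),'pos',np.round(s['tool_pos'],4))
E
python3 - <<'E'
from h import *
goal(.36,-.28,.30,14); goal(.50,.05,.30,12.75)
E
```

```text
goal [ 0.8822 -0.8435 -0.2053] turn 0.0074 rows>= 9 yaw now 16.67 pos [ 0.179  -0.5982  0.238 ]
goal [ 1.6448 -1.7634 -0.2039] turn 0.0109 rows>= 18 yaw now 16.67 pos [ 0.179  -0.5982  0.238 ]
```

Emit:
send_rows --rows "0.88 -0.84 -0.2 0.0075;0.88 -0.84 -0.2 0.0075;0.88 -0.84 -0.2 0.0075;0.88 -0.84 -0.2 0.0075;0.88 -0.84 -0.2 0.0075;0.88 -0.84 -0.2 0.0075;0.88 -0.84 -0.2 0.0075;0.88 -0.84 -0.2 0.0075;0.88 -0.84 -0.2 0.0075;0.88 -0.84 -0.2 0.0075" --jaw -0.3

```text
clock: 0.93
tool_pos: [0.3646, -0.2745, 0.2998]
eef_rot: [0.992, 0.128, 0.002, -0.001]
contact_force: [0.4, -0.0, -0.4]
opening: 0.651
finger_force: 0.0
```

Emit:
send_rows --rows "0.72 -0.95 0 0.0035;0.72 -0.95 0 0.0035;0.72 -0.95 0 0.0035;0.72 -0.95 0 0.0035;0.72 -0.95 0 0.0035;0.72 -0.95 0 0.0035;0.72 -0.95 0 0.0035;0.72 -0.95 0 0.0035;0.72 -0.95 0 0.0035;0.72 -0.95 0 0.0035"

```text
clock: 1.77
tool_pos: [0.5025, 0.054, 0.2986]
eef_rot: [0.993, 0.115, 0.001, -0.002]
contact_force: [0.5, -0.8, 0.1]
opening: 0.647
finger_force: 0.0
```

```bash
python3 - <<'E'
from h import *
st(); p,d,c=snap('wrist','w1'); print(c); cv2.imwrite('pics/w1b.png',cv2.resize(p[:,:,::-1],(800,600)))
E
```

```text
1.77 [0.5025 0.054  0.2986] [[0.973, 0.229, 0.002], [0.229, -0.973, 0.004], [0.003, -0.004, -1.0]] [-0.04  0.46 -0.23  1.84  0.13  0.86 -1.67] [ 0.5 -0.8  0.1] 0.647
{'fov_y': 65.70646984690485, 'cx': 276.5427255711771, 'cy': 212.24185095370964, 'world_from_camera': array([[ 0.23018855, -0.93738504, -0.26138578,  0.568455  ],
       [-0.97313944, -0.22271779, -0.05827875,  0.06920148],
       [-0.00358563,  0.26777991, -0.96347344,  0.44428817],
       [ 0.        ,  0.        ,  0.        ,  1.        ]])}
```

View pics/w1b.png

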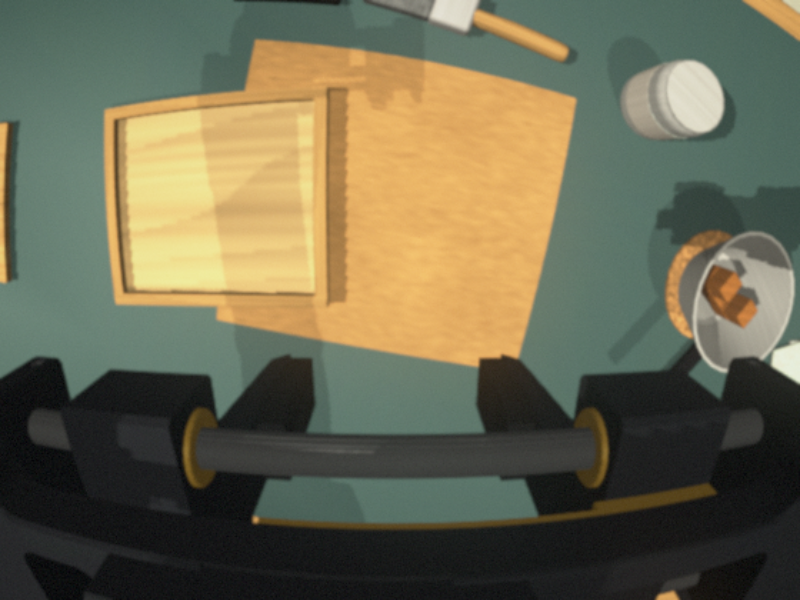

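The wrist view shows the board's outer corners at about (74,76), (230,63), (229,213) and (82,212) px, with the sheet under its right half. I'll fit them.

```bash
cat >> h.py <<'E'
ang=lambda l:round(float(np.degrees(np.arctan2(l[1][1],l[1][0]))%180),2)
def quad(c,im,segs,z,w=4,name='',fish=False):
    E=[edge(im,*sg,w=w) for sg in segs]; L=[fitl(onplane(c,x,z,fish)) for x in E]
    K=np.array([isect(L[i],L[(i+1)%4]) for i in range(4)])
    print(name,'corners',K.round(4).tolist(),'ang',[ang(l) for l in L],'sides',np.linalg.norm(K-np.roll(K,-1,0),axis=1).round(4),'ctr',K.mean(0).round(4))
    return E,L
E
python3 - <<'E'
from h import *
p,d,c=load('w1')
f=lambda P:np.array(P)/(800/560)
E,L=quad(c,p,[f([(125,104),(310,91)]),f([(328,110),(328,285)]),f([(310,305),(130,303)]),f([(115,285),(105,125)])],.018,3,'board outer',True)
E2,L2=quad(c,p,[f([(130,118),(308,102)]),f([(314,110),(315,285)]),f([(310,293),(130,293)]),f([(121,285),(114,130)])],.018,2.5,'inner',True)
E3,L3=quad(c,p,[f([(340,47),(560,93)]),f([(574,110),(525,345)]),f([(475,366),(350,349)]),f([(253,50),(249,80)])],0,3,'sheet',True)
v=p.copy()
for e in E+E2+E3:
  for a in e: cv2.circle(v,tuple(int(round(t)) for t in a),1,(255,0,0),-1)
cv2.imwrite('pics/w1c.png',cv2.resize(v[:280,:430,::-1],(800,520)))
C=cloud(c,d,True); 
for n,u in dict(lipR=(225,140),floor=(150,140),sheet=(320,140),table=(430,190),lipB=(150,210)).items(): print(n,C[u[1],u[0]].round(4))
E
```

```text
board outer corners [[0.6277999877929688, 0.14949999749660492], [0.435699999332428, 0.10689999908208847], [0.38370001316070557, 0.3249000012874603], [0.5917999744415283, 0.384799987077713]] ang [98.71, 12.51, 103.4, 16.07] sides [0.1968 0.2241 0.2165 0.238 ] ctr [0.5098 0.2415]
inner corners [[0.6219000220298767, 0.16019999980926514], [0.445499986410141, 0.121799997985363], [0.4004000127315521, 0.33239999413490295], [0.5755000114440918, 0.3693000078201294]] ang [102.5, 12.27, 102.09, 11.9] sides [0.1806 0.2154 0.179  0.2143] ctr [0.5108 0.2459]
sheet corners [[0.6937000155448914, -0.08290000259876251], [0.4034999907016754, -0.09799999743700027], [0.385699987411499, 0.22599999606609344], [0.6779000163078308, 0.23759999871253967]] ang [92.83, 2.97, 93.14, 2.27] sides [0.2907 0.3244 0.2924 0.3208] ctr [0.5402 0.0707]
lipR [0.533  0.1319 0.0182]
floor [0.5113 0.2401 0.0071]
sheet [ 0.5611  0.008  -0.0015]
table [ 0.5349 -0.1744 -0.0007]
lipB [0.4136 0.2211 0.0166]
```

View pics/w1c.png

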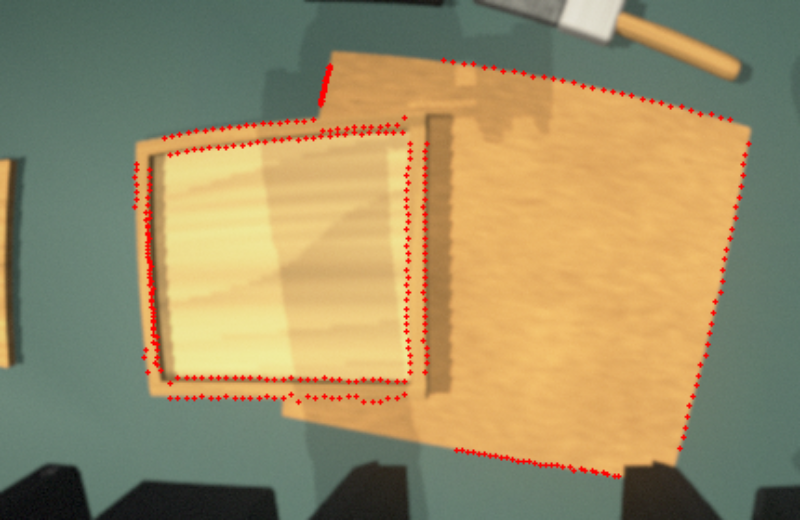

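Inner lip fit is clean: board angle about 12.3°, centre about (0.509,0.244), right lip at (0.535,0.134), z 18 mm. Sheet centre is (0.541,0.071) at 2.9°.

```bash
python3 - <<'E'
from h import *
goal(.535,.134,.06,12.3);goal(.535,.134,.012,12.3)
E
```

```text
goal [ 0.1726 -0.2457  0.7946] turn 0.0021 rows>= 7 yaw now 13.04 pos [0.5012 0.0502 0.2983]
goal [ 0.1726 -0.2455  0.9546] turn 0.0021 rows>= 8 yaw now 13.04 pos [0.5012 0.0502 0.2983]
```

Emit:
send_rows --rows "0.17 -0.245 0.6 0.002;0.17 -0.245 0.6 0.002;0.17 -0.245 0.6 0.002;0.17 -0.245 0.7 0.002;0.17 -0.245 0.8 0.002;0.172 -0.245 0.8 0.002;0.172 -0.245 0.86 0.002;0.172 -0.245 0.9 0.002;0.172 -0.245 0.93 0.002;0.172 -0.245 0.954 0.002"

```text
clock: 2.65
tool_pos: [0.5352, 0.1284, 0.0124]
eef_rot: [0.995, 0.103, 0.0, 0.001]
contact_force: [-0.9, -0.5, -0.2]
opening: 0.649
finger_force: 0.0
```

Emit:
send_rows --rows "0 0 0 0;0 0 0 0;0 0 0 0;0 0 0 0;0 0 0 0;0 0 0 0;0 0 0 0;0 0 0 0;0 0 0 0" --jaw 1 --force 50

```text
clock: 3.4
tool_pos: [0.5352, 0.1323, 0.0131]
eef_rot: [0.994, 0.105, 0.001, -0.001]
contact_force: [-0.7, 4.7, 6.6]
opening: 0.121
finger_force: 50.0
```

```bash
python3 - <<'E'
from h import *
st(); goal(.5488,-.042,.012,2.93); p,d,c=snap('wrist','w2'); C=cloud(c,d,True)
E
```

```text
3.4 [0.5352 0.1323 0.0131] [[0.978, 0.209, 0.001], [0.209, -0.978, 0.003], [0.002, -0.002, -1.0]] [-0.28  0.95 -0.08  1.92  0.25  0.27 -1.92] [-0.7  4.7  6.6] 0.121
goal [-0.0772  0.5776  0.0021] turn 0.0254 rows>= 5 yaw now 12.09 pos [0.5352 0.1323 0.0131]
```

Emit:
send_rows --rows "-0.002 0.015 0 0.001;-0.005 0.04 0 0.002;-0.009 0.07 0 0.0035;-0.013 0.1 0 0.0048;-0.018 0.135 0 0.006;-0.022 0.17 0 0.0075;-0.027 0.205 0 0.009;-0.032 0.24 0 0.0105;-0.037 0.275 0 0.012;-0.04 0.29 0 0.013"

```text
clock: 4.28
tool_pos: [0.542, 0.043, 0.0131]
eef_rot: [0.998, 0.064, 0.001, -0.001]
contact_force: [0.3, 4.9, 6.4]
opening: 0.12
finger_force: 50.0
```

```bash
python3 - <<'E'
from h import *
st(); goal(.5488,-.042,.0125,2.93)
E
```

```text
4.28 [0.542  0.043  0.0131] [[0.992, 0.127, 0.002], [0.127, -0.992, 0.002], [0.002, -0.001, -1.0]] [-0.11  0.95 -0.08  1.95  0.27  0.25 -1.87] [0.3 4.9 6.4] 0.12
goal [-0.0135  0.2839  0.0015] turn 0.0121 rows>= 3 yaw now 7.3 pos [0.542  0.043  0.0131]
```

Now the second half. Then I open, lift, and step back to look.

Emit:
send_rows --rows "0 0.015 0 0.001;-0.002 0.04 0 0.002;-0.004 0.07 0 0.0035;-0.006 0.1 0 0.0048;-0.008 0.135 0 0.006;-0.01 0.17 0 0.0075;-0.011 0.205 0 0.009;-0.012 0.24 0 0.0105;-0.0135 0.27 0 0.0115;-0.0135 0.284 0 0.012"

```text
clock: 5.12
tool_pos: [0.5484, -0.0416, 0.0131]
eef_rot: [1.0, 0.026, 0.001, -0.001]
contact_force: [-1.0, 8.1, 6.5]
opening: 0.126
finger_force: 50.0
```

Emit:
send_rows --rows "0 0 0 0;0 0 0 0;0 0 0 0;0 0 0 0;0 0 -0.1 0;0 0 -0.2 0;0 0 -0.33 0;0 0 -0.46 0;0 0 -0.6 0;0 0 -0.7 0" --jaw -0.3

```text
clock: 5.95
tool_pos: [0.5484, -0.0428, 0.2257]
eef_rot: [1.0, 0.026, 0.001, 0.0]
contact_force: [0.5, -0.4, 0.4]
opening: 0.651
finger_force: 0.0
```

```bash
python3 - <<'E'
from h import *
st(); p,d,c=snap('wrist','w3'); t=snap('top','top3')
cv2.imwrite('pics/w3b.png',np.vstack([p[:300,:,::-1],t[0][100:300,:,::-1]]))
E
```

```text
5.95 [ 0.5484 -0.0428  0.2257] [[0.999, 0.052, 0.002], [0.052, -0.999, -0.001], [0.002, 0.001, -1.0]] [ 0.13  0.61 -0.23  1.81  0.19  0.74 -1.72] [ 0.5 -0.4  0.4] 0.651
```

View pics/w3b.png

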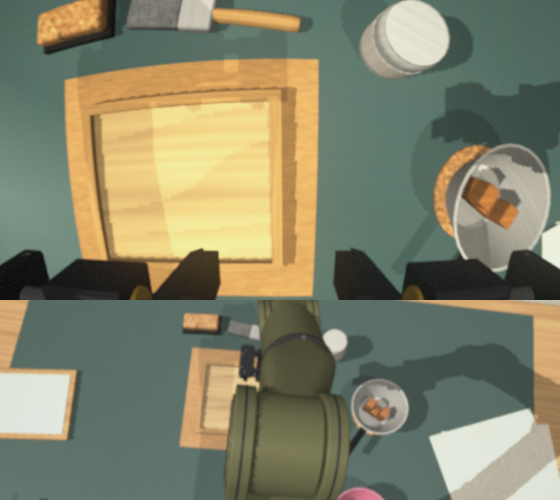

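The board now lies inside the sheet: inner lip corners about (93,112), (281,92), (275,262), (108,258), and the sheet's corners about (65,80), (318,60). I'll fit to find the remaining error.

```bash
python3 - <<'E'
from h import *
p,d,c=load('w3')
E,L=quad(c,p,[[(110,110),(270,92)],[(282,105),(276,255)],[(265,263),(120,259)],[(104,245),(93,125)]],.018,4,'inner',True)
E3,L3=quad(c,p,[[(80,77),(300,60)],[(318,75),(314,280)],[(300,296),(230,293)],[(77,235),(67,90)]],0,4,'sheet',True)
v=p.copy()
for e in E+E3:
  for a in e: cv2.circle(v,tuple(int(round(t)) for t in a),1,(255,0,0),-1)
cv2.imwrite('pics/w3c.png',cv2.resize(v[40:300,40:400,::-1],(800,578)))
C=cloud(c,d,True)
# depth-based lip: points with z 13..23 mm
m=(C[...,2]>.014)&(C[...,2]<.023)&(abs(C[...,0]-.54)<.13)&(abs(C[...,1]-.07)<.14); m[235:]=False
P=C[m][:,:2].astype(np.float32); print(len(P),cv2.minAreaRect(P),np.median(C[m][:,2]))
E
```

```text
inner corners [[0.6536999940872192, -0.04270000010728836], [0.46059998869895935, -0.05310000106692314], [0.4474000036716461, 0.17389999330043793], [0.6205000281333923, 0.18529999256134033]] ang [98.3, 3.1, 93.34, 3.78] sides [0.1934 0.2274 0.1735 0.2304] ctr [0.5455 0.0658]
sheet corners [[0.6917999982833862, -0.08250000327825546], [0.4009999930858612, -0.09749999642372131], [0.3878999948501587, 0.22619999945163727], [0.677299976348877, 0.2402999997138977]] ang [92.59, 2.97, 92.32, 2.78] sides [0.2912 0.324  0.2897 0.323 ] ctr [0.5395 0.0716]
4671 ((0.564966082572937, 0.0733814686536789), (0.16359584033489227, 0.24119620025157928), 3.728536605834961) 0.01752360997788277
```

View pics/w3c.png

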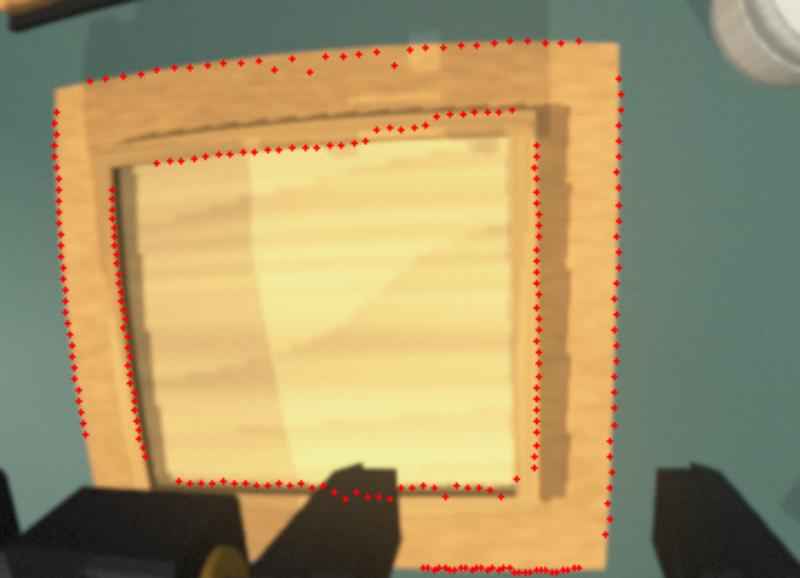

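Board y is within about 1 mm and x within about 1–2 mm (depth lip rectangle), angle within about 1°. That's good. Now I'll go to the pan and look from above its handle.

```bash
python3 - <<'E'
from h import *
goal(.447,-.244,.16,-28)
E
```

```text
goal [-0.3836  0.6519  0.2218] turn 0.0859 rows>= 6 yaw now 2.94 pos [ 0.5512 -0.0427  0.2275]
```

Emit:
send_rows --rows "-0.38 0.65 0.1 0.086;-0.38 0.65 0.1 0.086;-0.38 0.65 0.1 0.086;-0.38 0.65 0.15 0.086;-0.38 0.65 0.22 0.086;-0.38 0.65 0.22 0.086;-0.383 0.652 0.22 0.086;-0.383 0.652 0.22 0.086;-0.383 0.652 0.22 0.086"

```text
clock: 6.8
tool_pos: [0.4437, -0.2429, 0.1561]
eef_rot: [0.97, -0.241, -0.0, -0.0]
contact_force: [-0.4, -0.4, 0.3]
opening: 0.655
finger_force: 0.0
```

```bash
python3 - <<'E'
from h import *
s=st(); p,d,c=snap('wrist','w4')
cv2.imwrite('pics/w4b.png',cv2.resize(p[:,:,::-1],(800,600)))
C=cloud(c,d,True); hsv=cv2.cvtColor(p,cv2.COLOR_RGB2HSV)
dark=(p.max(2)<70)&(C[...,2]>.05)&(C[...,2]<.085)&(np.hypot(C[...,0]-.4473,C[...,1]+.2441)<.06)
P=C[dark]; print('handle',len(P),fitl(P) if len(P)>10 else 0,np.median(P[:,2]) if len(P) else 0,np.percentile(P[:,2],90) if len(P) else 0)
rim=(C[...,2]>.072)&(C[...,2]<.09)&(np.hypot(C[...,0]-.5515,C[...,1]+.2995)<.1)&(p.min(2)>80)
print('rim',rim.sum(),cv2.minEnclosingCircle(C[rim][:,:2].astype(np.float32)))
cork=(hsv[...,1]>90)&(hsv[...,0]<22)&(abs(C[...,2]-.005)<.007)&(np.hypot(C[...,0]-.5515,C[...,1]+.2995)<.09)
K=C[cork][:,:2].astype(np.float32); print('cork',len(K),np.median(C[cork][:,2])); 
rr=np.hypot(K[:,0]-.5515,K[:,1]+.2995); print(np.percentile(rr,[5,95,99]),K.min(0),K.max(0),cv2.minEnclosingCircle(K))
E
```

```text
6.8 [ 0.4437 -0.2429  0.1561] [[0.884, -0.468, -0.0], [-0.468, -0.884, 0.001], [-0.001, -0.001, -1.0]] [ 0.47  0.67 -0.09  2.    0.12  0.48 -1.77] [-0.4 -0.4  0.3] 0.655
handle 2405 (array([ 0.45137885, -0.24494751], dtype=float32), array([ 0.8770657 , -0.48037037], dtype=float32)) 0.07376746602690071 0.07513392566350913
rim 4966 ((0.5505523085594177, -0.2994050681591034), 0.07514921575784683)
cork 30 0.01055356701763957
[0.01142864 0.04196322 0.04259614] [ 0.53813213 -0.34098926] [ 0.5847951  -0.26432535] ((0.5645855665206909, -0.3026573061943054), 0.03850662708282471)
```

View pics/w4b.png

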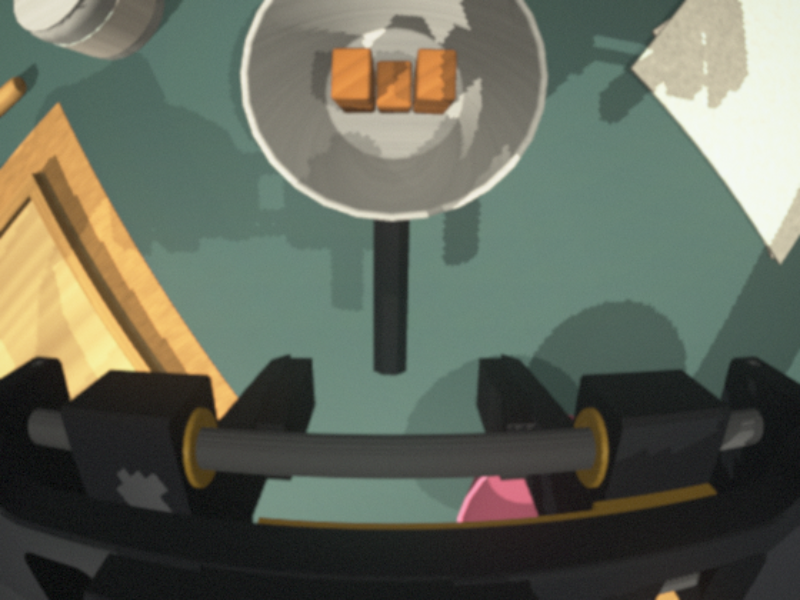

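Shown: blocks at the pan floor (270,55 px), black handle down to (272,262 px), and no cork visible from here. Handle axis is at z≈0.0655, yaw -28.8°, grip at (0.447,-0.2425).

```bash
python3 - <<'E'
from h import *
goal(.447,-.2425,.0465,-28.8)
E
```

```text
goal [ 0.0076 -0.0034  0.3666] turn 0.0026 rows>= 3 yaw now -27.85 pos [ 0.4444 -0.2424  0.1565]
```

Emit:
send_rows --rows "0.0076 -0.003 0.08 0.0026;0.0076 -0.003 0.16 0.0026;0.0076 -0.003 0.23 0.0026;0.0076 -0.003 0.29 0.0026;0.0076 -0.003 0.33 0.0026;0.0076 -0.003 0.366 0.0026;0.0076 -0.003 0.366 0.0026;0.0076 -0.003 0.366 0.0026"

```text
clock: 7.52
tool_pos: [0.4466, -0.2432, 0.0468]
eef_rot: [0.969, -0.249, 0.0, -0.0]
contact_force: [0.5, 0.4, 0.1]
opening: 0.649
finger_force: 0.0
```

Emit:
send_rows --rows "0 0 0 0;0 0 0 0;0 0 0 0;0 0 0 0;0 0 0 0;0 0 0 0;0 0 0 0;0 0 0 0;0 0 0 0" --jaw 1 --force 60

```text
clock: 8.27
tool_pos: [0.4461, -0.2439, 0.0468]
eef_rot: [0.968, -0.249, 0.0, -0.0]
contact_force: [1.0, 0.4, 0.5]
opening: 0.188
finger_force: 59.9
```

Emit:
send_rows --rows "0 0 -0.005 0;0 0 -0.01 0;0 0 -0.015 0;0 0 -0.02 0;0 0 -0.025 0;0 0 -0.03 0;0 0 -0.035 0;0 0 -0.04 0;0 0 -0.04 0;0 0 -0.04 0"

```text
clock: 9.1
tool_pos: [0.4458, -0.2441, 0.0588]
eef_rot: [0.968, -0.25, -0.0, 0.0]
contact_force: [-0.1, 0.1, -3.8]
opening: 0.187
finger_force: 59.9
```

```bash
cat >> h.py <<'E'
def pantilt(f='tmp'):
    """plane through the rim from the wrist depth, in tool coords around the known rim: uses aluminium points above floor"""
    s=sensors.get_state(); p,d,c=snap('wrist',f); C=cloud(c,d,True)
    M=R.from_quat(s['eef_rot']).as_matrix(); Q=(C-s['tool_pos'])@M  # tool coords
    return s,p,d,c,C,Q
E
python3 - <<'E'
from h import *
s,p,d,c,C,Q=pantilt('w5'); st()
print(s['finger_force'],s['moment'])
# handle: dark pts along tool x>0.02
m=(p.max(2)<80)&(abs(Q[...,1])<.012)&(Q[...,0]>.012)&(Q[...,0]<.045); P=Q[m]; print(len(P),np.polyfit(P[:,0],P[:,2],1), P[:,2].mean())
m=(p.min(2)>60)&(Q[...,0]>.03)&(Q[...,0]<.22)&(abs(Q[...,1])<.085)&(Q[...,2]<.0)
for a in (.04,.06,.08,.11,.14,.17,.19):
    k=m&(abs(Q[...,0]-a)<.006); print(a, k.sum(), np.round(np.nanpercentile(Q[k][:,2],5),4) if k.sum() else None)
E
```

```text
9.15 [ 0.4458 -0.2441  0.0587] [[0.875, -0.484, -0.0], [-0.484, -0.875, -0.0], [-0.0, 0.0, -1.0]] [ 0.44  0.85 -0.05  2.05  0.14  0.25 -1.81] [-0.   0.7 -2.9] 0.19
59.90519999134044 [ 0.21838791  0.33743854 -0.03552392]
9185 [ 2.85480436 -0.14170812] -0.07225999375258728
0.04 160 -0.0311
0.06 6513 -0.0307
0.08 3471 -0.0298
0.11 5219 -0.0278
0.14 0 None
0.17 0 None
0.19 0 None
```

The grip holds: the moment is carried and droop is about 2.7°. Lifting, then measuring the free trivet from the top camera.

Emit:
send_rows --rows "0 0 -0.02 0;0 0 -0.05 0;0 0 -0.09 0;0 0 -0.13 0;0 0 -0.18 0;0 0 -0.23 0;0 0 -0.28 0;0 0 -0.33 0;0 0 -0.37 0;0 0 -0.4 0"

```text
clock: 9.98
tool_pos: [0.446, -0.2443, 0.1806]
eef_rot: [0.968, -0.25, 0.001, 0.0]
contact_force: [0.2, 0.4, -3.3]
opening: 0.189
finger_force: 59.9
```

Emit:
send_rows --rows "0 0 -0.02 0;0 0 -0.06 0;0 0 -0.1 0;0 0 -0.14 0;0 0 -0.18 0;0 0 -0.21 0;0 0 -0.23 0;0 0 -0.24 0"

```text
clock: 10.65
tool_pos: [0.446, -0.2442, 0.2514]
eef_rot: [0.968, -0.25, 0.0, 0.0]
contact_force: [-0.1, 0.9, -2.7]
opening: 0.188
finger_force: 59.9
```

```bash
python3 - <<'E'
from h import *
s,p,d,c,C,Q=pantilt('w6'); st(); print(s['moment'])
m=(p.min(2)>60)&(Q[...,0]>.03)&(Q[...,0]<.22)&(abs(Q[...,1])<.085)&(Q[...,2]<.0)
for a in (.04,.06,.08,.11): 
    k=m&(abs(Q[...,0]-a)<.006); print(a, np.round(np.nanpercentile(Q[k][:,2],5),4) if k.sum() else None)
t=snap('top','top6'); u=snap('side','side6')
cv2.imwrite('pics/m6.png',np.hstack([cv2.resize(t[0][100:300,280:520,::-1],(400,333)),cv2.resize(u[0][200:400,180:420,::-1],(400,333))]))
for n,(im,dd,cc) in (('t',t),('s',u)):
    h=cv2.cvtColor(im,cv2.COLOR_RGB2HSV); K=cloud(cc,dd)
    m=(h[...,0]<22)&(h[...,1]>90)&(np.hypot(K[...,0]-.551,K[...,1]+.3)<.12)&(K[...,2]<.03)
    print(n,m.sum(),cv2.minEnclosingCircle(K[m][:,:2].astype(np.float32)),K[m].mean(0))
goal(.543,.026,.26,90)
E
```

```text
10.7 [ 0.4461 -0.2442  0.2515] [[0.875, -0.484, 0.001], [-0.484, -0.875, -0.0], [0.001, 0.0, -1.0]] [ 0.48  0.52 -0.11  1.9   0.08  0.73 -1.75] [ 0.5  0.6 -3.3] 0.188
[ 0.21322613  0.2963111  -0.01783346]
0.04 -0.0317
0.06 -0.0308
0.08 -0.0299
0.11 -0.0282
t 170 ((0.5783030986785889, -0.2598837614059448), 0.03994261100888252) [ 0.57558087 -0.26242832  0.00407904]
s 2419 ((0.5521601438522339, -0.3050595819950104), 0.06716537475585938) [ 0.55200759 -0.30848737  0.00559903]
goal [-0.1512 -0.9448 -0.0318] turn -0.3303 rows>= 17 yaw now -28.91 pos [ 0.4457 -0.244   0.2505]
```

View pics/m6.png

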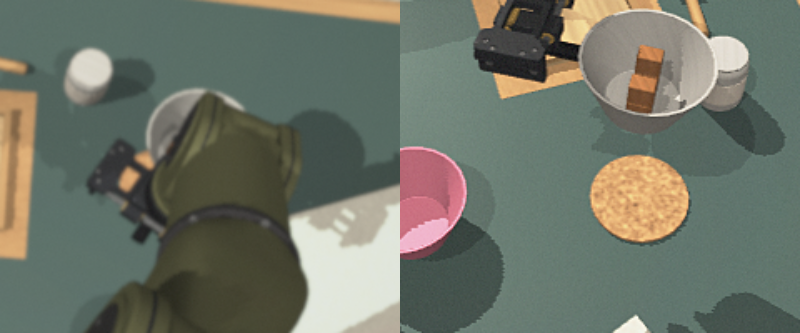

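The trivet is clear at side-view full-size pixels ~(384,319), centre (0.552,-0.306). The pan is held level with its blocks. Carrying it over to the board.

Emit:
send_rows --rows "-0.002 -0.015 -0.005 -0.004;-0.008 -0.05 -0.01 -0.014;-0.016 -0.1 -0.015 -0.028;-0.024 -0.15 -0.02 -0.043;-0.033 -0.205 -0.03 -0.058;-0.042 -0.26 -0.03 -0.073;-0.05 -0.315 -0.03 -0.088;-0.059 -0.37 -0.03 -0.102;-0.066 -0.415 -0.03 -0.114;-0.072 -0.45 -0.03 -0.122"

```text
clock: 11.63
tool_pos: [0.4925, -0.1136, 0.2593]
eef_rot: [0.991, 0.134, -0.0, -0.0]
contact_force: [0.3, -1.2, -3.7]
opening: 0.188
finger_force: 59.9
```

```bash
python3 - <<'E'
from h import *
s=st(); print(s['moment']); goal(.543,.026,.26,90)
E
```

```text
11.63 [ 0.4925 -0.1136  0.2593] [[0.964, 0.265, -0.001], [0.265, -0.964, 0.001], [-0.0, -0.001, -1.0]] [ 0.35  0.52 -0.34  1.89  0.23  0.77 -1.41] [ 0.3 -1.2 -3.7] 0.188
[-0.10052467  0.33113879 -0.08705004]
goal [ 0.2858 -0.4042 -0.0021] turn -0.2073 rows>= 11 yaw now 15.37 pos [ 0.4925 -0.1136  0.2593]
```

Emit:
send_rows --rows "0.008 -0.012 0 -0.005;0.03 -0.04 0 -0.017;0.06 -0.085 0 -0.032;0.09 -0.13 0 -0.048;0.12 -0.175 0 -0.064;0.155 -0.22 0 -0.08;0.19 -0.265 0 -0.096;0.215 -0.305 0 -0.111;0.235 -0.335 0 -0.123;0.25 -0.355 0 -0.13"

```text
clock: 12.47
tool_pos: [0.5372, 0.0074, 0.2594]
eef_rot: [0.857, 0.515, -0.0, -0.0]
contact_force: [0.0, -0.0, -3.4]
opening: 0.189
finger_force: 59.9
```

```bash
python3 - <<'E'
from h import *
s=st(); print(s['moment']); goal(.543,.026,.225,91)
E
```

```text
12.47 [0.5372 0.0074 0.2594] [[0.469, 0.883, -0.0], [0.883, -0.469, -0.0], [-0.0, -0.0, -1.0]] [ 0.24  0.59 -0.56  1.79  0.4   0.87 -0.99] [ 0.  -0.  -3.4] 0.189
[-0.32635471  0.04393403 -0.02911884]
goal [ 0.0639 -0.0122  0.1147] turn -0.0805 rows>= 5 yaw now 62.03 pos [0.5372 0.0074 0.2594]
```

Emit:
send_rows --rows "0.004 0 0.008 -0.004;0.015 -0.003 0.025 -0.014;0.028 -0.005 0.045 -0.028;0.042 -0.008 0.07 -0.043;0.054 -0.01 0.09 -0.058;0.062 -0.012 0.105 -0.07;0.064 -0.012 0.114 -0.078;0.064 -0.012 0.114 -0.08;0.064 -0.012 0.114 -0.08;0.064 -0.012 0.114 -0.08"

```text
clock: 13.3
tool_pos: [0.5432, 0.0245, 0.2256]
eef_rot: [0.704, 0.71, -0.0, 0.0]
contact_force: [0.9, -0.7, -3.1]
opening: 0.188
finger_force: 59.9
```

Emit:
send_rows --rows "0 0 0 0;0 0 0 0" --force 40

```text
clock: 13.47
tool_pos: [0.5433, 0.0253, 0.2258]
eef_rot: [0.704, 0.71, 0.0, 0.0]
contact_force: [0.4, -0.0, -3.3]
opening: 0.193
finger_force: 40.0
```

Emit:
send_rows --rows "0 0 0 0;0 0 0 0" --force 30

```text
clock: 13.63
tool_pos: [0.5432, 0.0256, 0.2257]
eef_rot: [0.703, 0.711, 0.0, 0.0]
contact_force: [-0.3, -0.2, -3.4]
opening: 0.192
finger_force: 30.0
```

```bash
python3 - <<'E'
from h import *
s=st(); print(s['moment'],s['finger_force']); snap('side','side7')
E
```

```text
13.63 [0.5432 0.0256 0.2257] [[-0.01, 1.0, 0.001], [1.0, 0.01, 0.0], [0.0, 0.001, -1.0]] [ 0.27  0.67 -0.67  1.81  0.54  0.85 -0.65] [-0.3 -0.2 -3.4] 0.192
[-0.18761158 -0.06049781 -0.04121383] 30.00984965774478
```

View pics/side7.png

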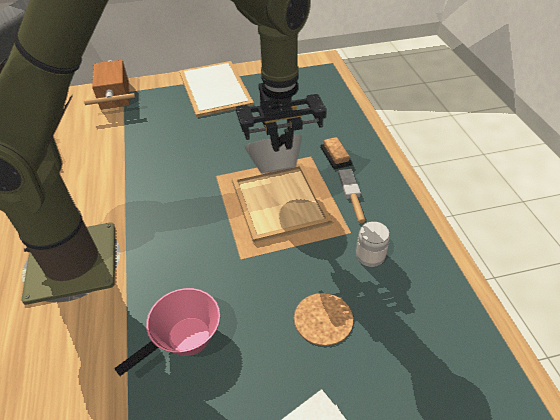

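Emit:
send_rows --rows "0 0 0 0;0 0 0 0;0 0 0 0;0 0 0 0" --force 25

```text
clock: 14.02
tool_pos: [0.5431, 0.0256, 0.2256]
eef_rot: [0.703, 0.711, 0.0, -0.0]
contact_force: [-0.1, -0.4, -3.1]
opening: 0.202
finger_force: 25.0
```

```bash
python3 - <<'E'
from h import *
s=st(); print(s['moment'],s['finger_force']); p,_,_=snap('wrist','w8'); q,_,_=snap('top','top8'); r,_,_=snap('side','side8')
cv2.imwrite('pics/m8.png',np.vstack([np.hstack([cv2.resize(p[:,:,::-1],(400,300)),cv2.resize(r[100:260,200:413,::-1],(400,300))]),cv2.resize(q[100:300,130:397,::-1],(800,600))[:300]]))
E
```

```text
14.02 [0.5431 0.0256 0.2256] [[-0.011, 1.0, 0.0], [1.0, 0.011, 0.0], [0.0, 0.0, -1.0]] [ 0.27  0.67 -0.67  1.81  0.54  0.85 -0.65] [-0.1 -0.4 -3.1] 0.202
[-0.17048468 -0.14146416 -0.01225955] 24.9991562521609
```

View pics/m8.png

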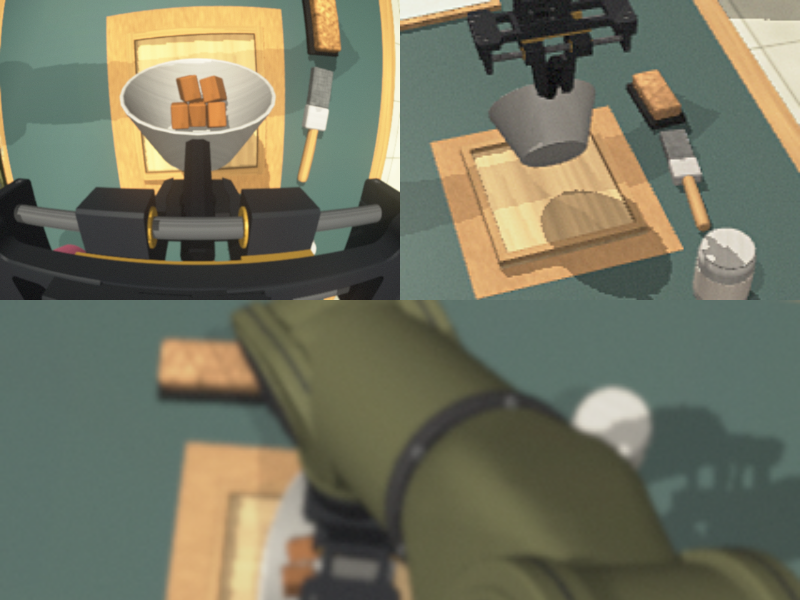

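Shown: five blocks in the pan (wrist ~(140,145) px), pan tilted about 50° with its mouth over the board. I'll loosen the grip further.

Emit:
send_rows --rows "0 0 0 0;0 0 0 0;0 0 0 0;0 0 0 0" --force 18

```text
clock: 14.5
tool_pos: [0.543, 0.0255, 0.2255]
eef_rot: [0.703, 0.711, 0.0, 0.0]
contact_force: [-0.3, 0.1, -3.5]
opening: 0.203
finger_force: 18.0
```

```bash
cat >> h.py <<'E'
def tilt():
    # wrist rim points: pan tilt from aluminium depth; print handle slope via dark handle, count of orange in pan
    s,p,d,c,C,Q=pantilt('tt'); h=cv2.cvtColor(p,cv2.COLOR_RGB2HSV)
    m=(h[...,1]<60)&(p.min(2)>60)&(abs(Q[...,1])<.08)&(Q[...,0]>.03)&(C[...,2]>.035); P=Q[m]
    i=P[:,0].argmax(); print('rim far pt tool',P[np.argsort(P[:,0])[-20:]].mean(0).round(3),'lowest',np.percentile(C[m][:,2],1).round(3))
    o=(h[...,0]<15)&(h[...,1]>150)&(p[...,0]>120)&(C[...,2]<.3); print('block px',o.sum(),'mean world',np.nanmean(C[o],0).round(3) if o.any() else '','z min/max',np.nanmin(C[o][:,2]).round(3),np.nanmax(C[o][:,2]).round(3)); print('moment',s['moment'].round(3) if hasattr(s['moment'],'round') else s['moment'])
E
python3 -c "
from h import *
tilt()"
```

```text
rim far pt tool [0.106 0.002 0.143] lowest 0.081
block px 3848 mean world [0.542 0.077 0.112] z min/max 0.095 0.121
moment [-0.121 -0.071  0.005]
```

Emit:
send_rows --rows "0 0 0 0;0 0 0 0;0 0 0 0;0 0 0 0" --force 12

```text
clock: 14.88
tool_pos: [0.543, 0.0254, 0.2255]
eef_rot: [0.703, 0.711, -0.0, 0.0]
contact_force: [-0.9, 0.2, -3.3]
opening: 0.204
finger_force: 12.0
```

```bash
python3 -c "
from h import *
tilt()"
```

```text
rim far pt tool [ 0.106 -0.002  0.144] lowest 0.081
block px 3825 mean world [0.542 0.077 0.112] z min/max 0.095 0.121
moment [-0.145 -0.063  0.001]
```

Emit:
send_rows --rows "0 0 0 0;0 0 0 0;0 0 0 0;0 0 0 0" --force 8

```text
clock: 15.27
tool_pos: [0.543, 0.0254, 0.2255]
eef_rot: [0.703, 0.711, -0.0, 0.0]
contact_force: [0.4, 0.1, -3.8]
opening: 0.2
finger_force: 8.0
```

```bash
python3 -c "
from h import *
tilt()"
```

```text
rim far pt tool [ 0.106 -0.001  0.143] lowest 0.081
block px 3846 mean world [0.542 0.077 0.112] z min/max 0.091 0.121
moment [-0.084 -0.066  0.019]
```

```bash
python3 - <<'E'
from h import *
p,d,c=load('tt'); s=sensors.get_state(); C=cloud(c,d,True); M=R.from_quat(s['eef_rot']).as_matrix(); Q=(C-s['tool_pos'])@M
m=(p.max(2)<90)&(abs(Q[...,1])<.008)&(Q[...,2]>-.12)&(abs(Q[...,0])<.09)
P=Q[m]; 
for z in np.arange(-.12,.06,.01):
    k=abs(P[:,2]-z)<.005
    if k.any(): print(round(z,3),k.sum(),np.percentile(P[k][:,0],[1,50,99]).round(4))
o=np.array(c['world_from_camera'])[:3,3]; print('cam tool',((o-s['tool_pos'])@M).round(3))
E
```

```text
-0.11 947 [0.0208 0.0222 0.024 ]
-0.1 2558 [0.0214 0.0229 0.0241]
-0.08 204 [0.0191 0.0263 0.0273]
-0.06 188 [-0.0093 -0.0071 -0.0049]
-0.05 1039 [-0.0178 -0.0072 -0.0033]
-0.04 227 [0.0013 0.0036 0.0089]
-0.03 870 [0.0007 0.006  0.01  ]
-0.02 774 [0.0045 0.0112 0.015 ]
-0.01 637 [0.0093 0.0163 0.0205]
-0.0 550 [0.0161 0.0217 0.0257]
0.01 473 [0.0211 0.027  0.0313]
0.02 201 [0.0264 0.0308 0.0328]
cam tool [ 0.069 -0.001 -0.146]
```

Emit:
send_rows --rows "0 0 -0.05 0;0 0 0 0;0 0 -0.05 0;0 0 0 0;0 0 0 0" --force 7

```text
clock: 15.73
tool_pos: [0.5423, 0.025, 0.2244]
eef_rot: [0.703, 0.711, -0.001, -0.0]
contact_force: [-0.2, -0.9, -4.3]
opening: 0.201
finger_force: 7.0
```

```bash
python3 - <<'E'
from h import *
tilt()
p,d,c=load('tt'); s=st(); C=cloud(c,d,True); M=R.from_quat(s['eef_rot']).as_matrix(); Q=(C-s['tool_pos'])@M
m=(p.max(2)<90)&(abs(Q[...,1])<.008)&(Q[...,2]>-.07)&(abs(Q[...,0])<.05); P=Q[m]
for z in (-.06,-.05,-.03,-.02,-.01,0):
    k=abs(P[:,2]-z)<.005
    if k.any(): print(round(z,3),k.sum(),np.percentile(P[k][:,0],[1,50,99]).round(4))
E
```

```text
rim far pt tool [0.078 0.    0.159] lowest 0.066
block px 2645 mean world [0.537 0.057 0.102] z min/max 0.083 0.111
moment [-0.179  0.032  0.057]
15.78 [0.5421 0.025  0.2247] [[-0.011, 1.0, -0.003], [1.0, 0.011, -0.001], [-0.001, -0.003, -1.0]] [ 0.27  0.67 -0.67  1.81  0.54  0.85 -0.65] [ 0.2 -1.2 -3.9] 0.203
-0.06 161 [-0.0044 -0.0014  0.0005]
-0.05 1006 [-0.0166 -0.0076 -0.0003]
-0.03 727 [0.0023 0.0071 0.0099]
-0.02 631 [0.0054 0.0105 0.0136]
-0.01 499 [0.0086 0.0137 0.0165]
0 443 [0.0115 0.017  0.02  ]
```

It moved on to about 71°, so it isn't jammed. Repeating the jiggle.

Emit:
send_rows --rows "0 0 -0.06 0;0 0 0 0;0 0 -0.06 0;0 0 0 0;0 0 -0.06 0;0 0 0 0;0 0 0 0"

```text
clock: 16.37
tool_pos: [0.5421, 0.025, 0.2243]
eef_rot: [0.703, 0.711, -0.001, -0.001]
contact_force: [-1.0, -0.0, -3.8]
opening: 0.203
finger_force: 7.0
```

```bash
python3 -c "
from h import *
tilt()"
```

```text
rim far pt tool [ 0.057 -0.007  0.166] lowest 0.057
block px 1897 mean world [0.535 0.05  0.096] z min/max 0.081 0.107
moment [-0.143 -0.018  0.067]
```

Emit:
send_rows --rows "0.02 0 -0.06 0;0.03 0 0 0;0.04 0 -0.06 0;0.05 0 0 0;0.05 0 -0.06 0;0.05 0 0 0;0.05 0 -0.06 0;0.05 0 0 0;0.05 0 0 0" --force 6

```text
clock: 17.17
tool_pos: [0.5419, 0.0399, 0.2245]
eef_rot: [0.703, 0.711, -0.001, -0.001]
contact_force: [-0.5, -0.6, -3.7]
opening: 0.205
finger_force: 6.0
```

```bash
python3 -c "
from h import *
tilt()"
```

```text
rim far pt tool [ 0.034  0.021 -0.077] lowest 0.29
block px 1474 mean world [0.531 0.07  0.075] z min/max 0.061 0.093
moment [ 0.01   0.123 -0.038]
```

Emit:
send_rows --rows "0 0 -0.06 0;0 0 0 0;0 0 -0.06 0;0 0 0 0;0 0 -0.06 0;0 0 0 0;0 0 -0.06 0;0 0 0 0;0 0 0 0;0 0 0 0"

```text
clock: 18.05
tool_pos: [0.542, 0.04, 0.2253]
eef_rot: [0.703, 0.711, -0.001, -0.001]
contact_force: [0.7, 0.1, -2.2]
opening: 0.202
finger_force: 6.0
```

```bash
python3 - <<'E'
from h import *
tilt(); p,_,_=load('tt'); r,_,_=snap('side','side9')
cv2.imwrite('pics/m9.png',np.hstack([cv2.resize(p[:300,:,::-1],(460,300)),cv2.resize(r[80:260,200:404,::-1],(340,300))]))
E
```

```text
rim far pt tool [ 0.034  0.016 -0.078] lowest 0.29
block px 1685 mean world [0.544 0.075 0.057] z min/max 0.025 0.094
moment [-0.068 -0.233  0.024]
```

View pics/m9.png

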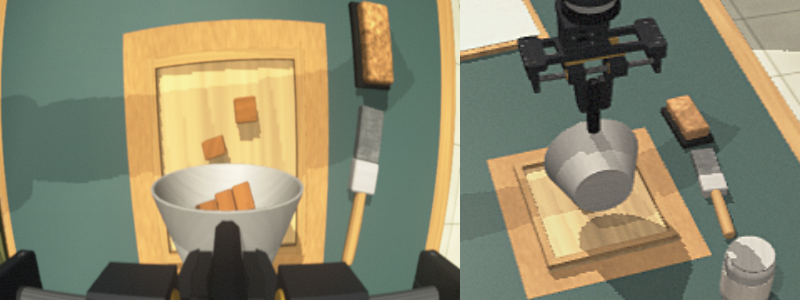

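Two blocks are on the board, (245,110) and (213,147) in the left half, and three are still at the pan's lip. I'll keep jiggling while drawing back slightly.

Emit:
send_rows --rows "-0.01 0 -0.06 0;-0.02 0 0 0;-0.03 0 -0.06 0;-0.04 0 0 0;-0.05 0 -0.06 0;-0.06 0 0 0;-0.07 0 -0.06 0;-0.07 0 0 0;-0.07 0 -0.06 0;-0.07 0 0 0"

```text
clock: 18.98
tool_pos: [0.546, 0.0206, 0.2299]
eef_rot: [0.704, 0.711, 0.003, 0.002]
contact_force: [0.5, 1.5, -2.5]
opening: 0.207
finger_force: 5.9
```

```bash
cat >> h.py <<'E'
def blobs(f,fish=True,zmax=.3,lo=40):
    p,d,c=load(f); C=cloud(c,d,fish); h=cv2.cvtColor(p,cv2.COLOR_RGB2HSV)
    m=((h[...,0]<14)&(h[...,1]>150)&(p[...,0]>80)&(C[...,2]>.012)&(C[...,2]<zmax)).astype(np.uint8)
    n,L,S,K=cv2.connectedComponentsWithStats(m)
    for i in range(1,n):
        if S[i,4]>lo:
            P=C[L==i]; print('px',K[i].round(0),'n',S[i,4],'mean',P.mean(0).round(3),'z5/95',np.percentile(P[:,2],[5,95]).round(3))
E
python3 -c "
from h import *
tilt(); blobs('tt')"
```

```text
rim far pt tool [0.035 0.016 0.134] lowest 0.042
block px 2781 mean world [0.536 0.077 0.057] z min/max 0.006 0.094
moment [-0.058 -0.053  0.01 ]
```

Emit:
send_rows --rows "0 0 -0.06 0;0 0 0 0;0 0 -0.06 0;0 0 0 0;0 0 -0.06 0;0 0 0 0;0 0 -0.06 0;0 0 0 0;0 0 0 0"

```text
clock: 19.78
tool_pos: [0.5423, 0.0189, 0.2245]
eef_rot: [0.703, 0.711, -0.001, -0.001]
contact_force: [-0.3, -0.4, -3.3]
opening: 0.205
finger_force: 5.9
```

```bash
python3 - <<'E'
from h import *
tilt()
p,d,c=load('tt'); h=cv2.cvtColor(p,cv2.COLOR_RGB2HSV); C=cloud(c,d,True)
m=((h[...,0]<15)&(h[...,1]>150)&(p[...,0]>120)&(C[...,2]<.3)).astype(np.uint8)
n,L,S,K=cv2.connectedComponentsWithStats(m)
for i in range(1,n):
    if S[i,4]>40: P=C[L==i]; print(K[i].round(),S[i,4],P.mean(0).round(3),np.percentile(P[:,2],[5,95]).round(3))
E
```

```text
rim far pt tool [0.046 0.014 0.187] lowest 0.036
block px 2214 mean world [0.532 0.094 0.036] z min/max 0.022 0.066
moment [-0.112 -0.162  0.016]
[299.  89.] 520 [0.562 0.124 0.028] [0.026 0.029]
[296. 121.] 583 [0.56  0.09  0.028] [0.026 0.029]
[262. 130.] 563 [0.526 0.082 0.061] [0.036 0.065]
[219. 130.] 548 [0.48  0.081 0.027] [0.026 0.029]
```

Emit:
send_rows --rows "0 0 -0.08 0;0 0 0 0;0 0 -0.08 0;0 0 0 0;0 0 -0.08 0;0 0 0 0;0 0 -0.08 0;0 0 0 0;0 0 0 0"

```text
clock: 20.58
tool_pos: [0.5419, 0.0188, 0.224]
eef_rot: [0.703, 0.711, -0.002, -0.001]
contact_force: [-0.8, -0.3, -3.2]
opening: 0.208
finger_force: 6.0
```

```bash
cat >> h.py <<'E'
def blk(f='tt',fish=True,box=None):
    p,d,c=load(f); h=cv2.cvtColor(p,cv2.COLOR_RGB2HSV); C=cloud(c,d,fish)
    m=((h[...,0]<15)&(h[...,1]>150)&(p[...,0]>120)&(C[...,2]<.3)&(C[...,2]>.004)).astype(np.uint8)
    n,L,S,K=cv2.connectedComponentsWithStats(m)
    for i in range(1,n):
        if S[i,4]>40:
            P=C[L==i]; t=np.percentile(P[:,2],90); T=P[abs(P[:,2]-t)<.006][:,:2].astype(np.float32); r=cv2.minAreaRect(T)
            print(K[i].round(),S[i,4],'top',t.round(3),'rect',np.round(r[0],4),np.round(r[1],3),round(r[2],1))
E
python3 -c "
from h import *
tilt(); blk()"
```

```text
rim far pt tool [0.046 0.02  0.187] lowest 0.035
block px 2208 mean world [0.531 0.094 0.036] z min/max 0.02 0.066
moment [-0.044 -0.309 -0.003]
[299.  89.] 523 top 0.029 rect [0.5622 0.1242] [0.026 0.026] 9.4
[297. 121.] 573 top 0.029 rect [0.5602 0.0907] [0.027 0.025] 35.4
[262. 129.] 543 top 0.064 rect [0.5258 0.0821] [0.026 0.019] 26.9
[220. 130.] 569 top 0.029 rect [0.479  0.0809] [0.026 0.027] 88.0
```

Emit:
send_rows --rows "0 0 0 0;0 0 0 0;-0.02 0 -0.03 0;-0.06 0 -0.07 0;-0.1 0 -0.12 0;-0.14 0 -0.17 0;-0.18 0 -0.21 0;-0.22 0 -0.25 0;-0.25 0 -0.27 0;-0.25 0 -0.27 0" --force 20

```text
clock: 21.47
tool_pos: [0.5447, -0.0585, 0.3083]
eef_rot: [0.705, 0.709, 0.0, 0.002]
contact_force: [0.9, -0.7, -2.5]
opening: 0.205
finger_force: 20.0
```

```bash
python3 - <<'E'
from h import *
tilt(); blk(); s=st()
p,_,_=load('tt'); r,_,_=snap('side','side10'); t,_,_=snap('top','top10')
cv2.imwrite('pics/m10.png',np.vstack([np.hstack([cv2.resize(p[:300,:,::-1],(460,300)),cv2.resize(r[80:260,200:404,::-1],(340,300))]),cv2.resize(t[130:280,130:450,::-1],(640,300),None) if 0 else np.pad(cv2.resize(t[130:280,130:450,::-1],(640,300)),((0,0),(0,160),(0,0)))]))
E
```

```text
rim far pt tool [0.045 0.003 0.193] lowest 0.114
block px 1080 mean world [0.53  0.093 0.035] z min/max 0.017 0.066
moment [-0.214 -0.101  0.005]
[291.  39.] 246 top 0.029 rect [0.5622 0.1238] [0.025 0.025] 8.4
[290.  63.] 297 top 0.029 rect [0.5597 0.0904] [0.026 0.027] 36.5
[261.  65.] 224 top 0.064 rect [0.5257 0.0808] [0.026 0.018] 24.6
[227.  71.] 313 top 0.029 rect [0.4794 0.0801] [0.025 0.026] 86.4
21.52 [ 0.5441 -0.0569  0.3073] [[-0.008, 1.0, 0.001], [1.0, 0.008, -0.001], [-0.001, 0.001, -1.0]] [ 0.46  0.58 -0.74  1.7   0.45  1.04 -0.42] [-1.3 -0.3 -3.1] 0.202
```

View pics/m10.png

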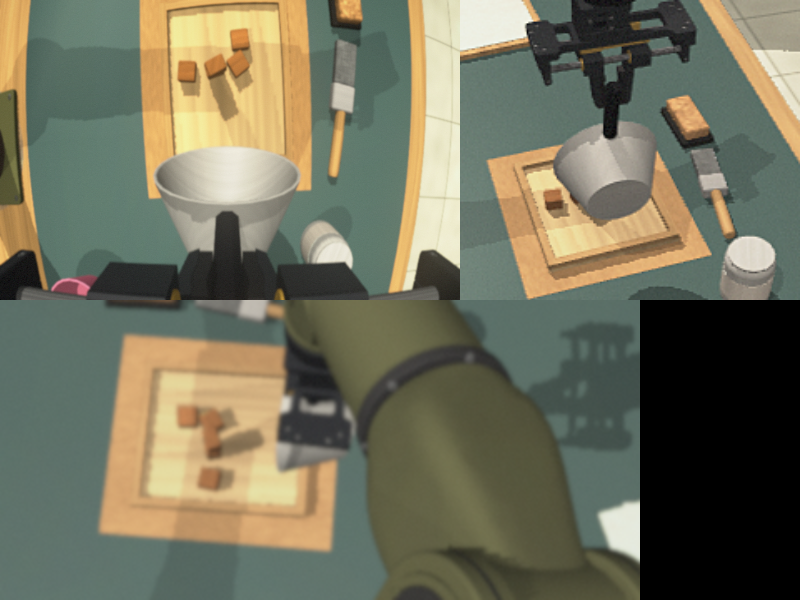

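The pan is empty. All five blocks are inside the board: four visible tops in the wrist view, one at z=64 mm standing on another. Next I'll raise the pan, turn back to the trivet heading and measure how the pan sits in the grip.

Emit:
send_rows --rows "0 0 0 0;0 0 -0.04 0.01;-0.04 0.03 -0.08 0.025;-0.08 0.06 -0.12 0.04;-0.13 0.09 -0.15 0.055;-0.18 0.12 -0.17 0.07;-0.23 0.14 -0.18 0.085;-0.28 0.16 -0.18 0.1;-0.32 0.17 -0.18 0.112;-0.34 0.17 -0.18 0.12" --force 60

```text
clock: 22.45
tool_pos: [0.5963, -0.1581, 0.3594]
eef_rot: [0.916, 0.4, -0.001, 0.0]
contact_force: [0.9, -0.5, -2.0]
opening: 0.192
finger_force: 60.0
```

```bash
cat >> h.py <<'E'
def grip():
    s,p,d,c,C,Q=pantilt('gg'); h=cv2.cvtColor(p,cv2.COLOR_RGB2HSV)
    m=(p.max(2)<90)&(abs(Q[...,1])<.005)&(Q[...,2]>-.008)&(Q[...,2]<.16)&(Q[...,0]<.15)&(Q[...,0]>-.03); P=Q[m]
    if len(P)>30:
        (x,y),v=fitl(P[:,[0,2]]); th=np.degrees(np.arctan2(abs(v[1]),abs(v[0]))); print('handle n',len(P),'tilt',th.round(1),'surf x at z=-.019',(x+(-.019-y)*v[0]/v[1]).round(4))
    r=(h[...,1]<50)&(p.min(2)>110)&(abs(Q[...,1])<.09)&(Q[...,0]>.0)&(Q[...,2]>-.04)&(Q[...,2]<.22)&(C[...,2]>.03); P=Q[r]
    far=P[np.argsort(P@np.array([.3,0,1]))[-30:]].mean(0); near=P[abs(P[:,1])<.01]; near=near[np.argsort(near@np.array([.3,0,1]))[:30]].mean(0)
    print('far',far.round(3),'near',near.round(3),'wide y',np.percentile(P[:,1],[1,99]).round(3)); st()
E
python3 -c "
from h import *
grip(); goal(.62,-.34,.36,-28.8)"
```

```text
handle n 1050 tilt 79.8 surf x at z=-.019 0.0009
far [ 0.045 -0.002  0.194] near [ 0.014 -0.005  0.044] wide y [-0.061  0.068]
22.5 [ 0.5959 -0.159   0.3594] [[0.682, 0.732, -0.002], [0.732, -0.682, -0.001], [-0.002, -0.0, -1.0]] [ 0.47  0.6  -0.53  1.41  0.31  1.22 -0.84] [-0.1 -2.1 -2.7] 0.196
goal [-0.3869  0.4699 -0.0015] turn 0.2106 rows>= 11 yaw now 47.03 pos [ 0.5959 -0.159   0.3594]
```

Emit:
send_rows --rows "-0.02 0.02 0 0.012;-0.06 0.06 0 0.028;-0.1 0.11 0 0.044;-0.15 0.17 0 0.06;-0.2 0.23 0 0.077;-0.25 0.29 0 0.094;-0.3 0.35 0 0.111;-0.34 0.4 0 0.128;-0.37 0.44 0 0.145;-0.387 0.47 0 0.16"

```text
clock: 23.33
tool_pos: [0.621, -0.3387, 0.3593]
eef_rot: [0.996, -0.091, -0.001, -0.0]
contact_force: [-0.4, -0.1, -2.3]
opening: 0.193
finger_force: 60.0
```

Emit:
send_rows --rows "0 0 0 0.012;0 0 0 0.025;0 0 0 0.037;0 0 0 0.045;0 0 0 0.05;0 0 0 0.05;0 0 0 0.05"

```text
clock: 23.92
tool_pos: [0.6215, -0.3365, 0.3597]
eef_rot: [0.97, -0.242, -0.001, -0.001]
contact_force: [1.0, 0.4, -1.9]
opening: 0.196
finger_force: 60.0
```

```bash
python3 -c "
from h import *
grip(); goal(.621,-.343,.215,-28.8)"
```

```text
handle n 1058 tilt 79.7 surf x at z=-.019 0.0006
far [ 0.045 -0.001  0.194] near [ 0.005 -0.003  0.031] wide y [-0.058  0.056]
23.97 [ 0.6215 -0.3367  0.3599] [[0.883, -0.47, -0.001], [-0.47, -0.883, 0.001], [-0.001, -0.001, -1.0]] [ 0.51  0.72 -0.17  1.09  0.12  1.34 -1.71] [ 0.4 -0.2 -3.2] 0.197
goal [0.009  0.0194 0.4829] turn 0.0022 rows>= 4 yaw now -28.02 pos [ 0.6215 -0.3367  0.3599]
```

Emit:
send_rows --rows "0.009 0.019 0.05 0.002;0.009 0.019 0.12 0.002;0.009 0.019 0.2 0.002;0.009 0.019 0.28 0.002;0.009 0.019 0.35 0.002;0.009 0.019 0.41 0.002;0.009 0.019 0.45 0.002;0.009 0.019 0.475 0.002;0.009 0.019 0.483 0.002;0.009 0.019 0.483 0.002"

```text
clock: 24.8
tool_pos: [0.6211, -0.3442, 0.2156]
eef_rot: [0.968, -0.249, 0.0, -0.0]
contact_force: [0.6, -0.9, -2.5]
opening: 0.191
finger_force: 60.0
```

Emit:
send_rows --rows "0 0 0.015 0;0 0 0.03 0;0 0 0.045 0;0 0 0.055 0;0 0 0.062 0;0 0 0.062 0"

```text
clock: 25.3
tool_pos: [0.6206, -0.3441, 0.1964]
eef_rot: [0.968, -0.25, -0.0, -0.0]
contact_force: [-0.2, 0.5, -2.6]
opening: 0.193
finger_force: 60.0
```

```bash
python3 -c "
from h import *
grip()"
```

```text
handle n 1059 tilt 79.4 surf x at z=-.019 0.0004
far [ 0.013 -0.044  0.094] near [ 0.005 -0.004  0.031] wide y [-0.06   0.057]
25.35 [ 0.6207 -0.3442  0.1968] [[0.875, -0.484, -0.0], [-0.484, -0.875, 0.0], [-0.0, 0.0, -1.0]] [ 0.52  0.85 -0.16  1.31  0.15  0.99 -1.75] [ 0.1  0.  -2.2] 0.196
```

Emit:
send_rows --rows "0 0 0.006 0;0 0 0.012 0;0 0 0.018 0;0 0 0.018 0" --force 25

```text
clock: 25.68
tool_pos: [0.6221, -0.3446, 0.1952]
eef_rot: [0.968, -0.25, 0.002, 0.0]
contact_force: [-4.0, 1.8, 11.7]
opening: 0.195
finger_force: 25.0
```

```bash
python3 -c "
from h import *
st()"
```

```text
25.68 [ 0.6221 -0.3446  0.1952] [[0.875, -0.484, 0.004], [-0.484, -0.875, -0.002], [0.004, -0.0, -1.0]] [ 0.52  0.86 -0.16  1.32  0.15  0.98 -1.75] [-4.   1.8 11.7] 0.195
```

Emit:
send_rows --rows "-0.03 0 0.008 0;-0.06 0 0.016 0;-0.09 0 0.022 0;-0.125 0 0.024 0;-0.16 0 0.026 0;-0.195 0 0.028 0;-0.225 0 0.03 0;-0.225 0 0.03 0" --force 15

```text
clock: 26.35
tool_pos: [0.5613, -0.3112, 0.1837]
eef_rot: [0.968, -0.25, 0.0, 0.0]
contact_force: [-1.1, 0.6, 2.6]
opening: 0.203
finger_force: 15.0
```

```bash
cat >> h.py <<'E'
def side(f='sd'):
    # pan in side view: aluminium cloud extents along tool x (u) & handle tilt
    s=sensors.get_state(); p,d,c=snap('side',f); C=cloud(c,d); M=R.from_quat(s['eef_rot']).as_matrix(); T=np.array([.552,-.305,0])
    h=cv2.cvtColor(p,cv2.COLOR_RGB2HSV); W=(C-T)@np.c_[M[:,0],np.cross([0,0,1],M[:,0]),[0,0,1]]
    m=(h[...,1]<45)&(p.min(2)>90)&(abs(W[...,1])<.09)&(W[...,2]>.012)&(abs(W[...,0])<.17)&(W[...,2]<.2)
    P=W[m]; print('alu n',len(P),'u,v,z 2%',np.percentile(P,2,axis=0).round(3),'98%',np.percentile(P,98,axis=0).round(3))
E
python3 -c "
from h import *
grip(); side()"
```

```text
handle n 1546 tilt 60.3 surf x at z=-.019 -0.0024
far [ 0.101 -0.005  0.153] near [ 0.032 -0.001  0.035] wide y [-0.059  0.06 ]
26.4 [ 0.5622 -0.3118  0.1839] [[0.875, -0.483, 0.002], [-0.483, -0.875, -0.001], [0.002, -0.0, -1.0]] [ 0.52  0.78 -0.16  1.56  0.16  0.81 -1.78] [-0.1  0.6  3.5] 0.197
alu n 2914 u,v,z 2% [ 0.007 -0.071  0.014] 98% [0.117 0.065 0.14 ]
```

Tilt is exactly as predicted (60°). Continuing the arc.

Emit:
send_rows --rows "-0.03 0 0.006 0;-0.057 0 0.013 0;-0.085 0 0.02 0;-0.113 0 0.029 0;-0.14 0 0.04 0;-0.167 0 0.052 0;-0.193 0 0.065 0;-0.219 0 0.078 0;-0.243 0 0.094 0;-0.268 0 0.11 0"

```text
clock: 27.28
tool_pos: [0.4927, -0.2733, 0.1497]
eef_rot: [0.968, -0.25, 0.001, 0.0]
contact_force: [0.7, -0.2, -2.2]
opening: 0.201
finger_force: 15.0
```

```bash
python3 -c "
from h import *
grip(); side()"
```

```text
handle n 2087 tilt 34.2 surf x at z=-.019 -0.0091
far [0.14  0.001 0.119] near [0.053 0.003 0.015] wide y [-0.071  0.071]
27.33 [ 0.4905 -0.2722  0.1487] [[0.875, -0.483, -0.001], [-0.483, -0.875, 0.001], [-0.001, 0.0, -1.0]] [ 0.51  0.73 -0.15  1.84  0.18  0.58 -1.83] [-0.7  1.  -1.8] 0.203
alu n 3423 u,v,z 2% [-0.019 -0.069  0.016] 98% [0.1   0.066 0.126]
```

Emit:
send_rows --rows "-0.015 0 0.02 0;-0.04 0 0.04 0;-0.065 0 0.062 0;-0.09 0 0.085 0;-0.11 0 0.105 0;-0.127 0 0.124 0;-0.145 0 0.148 0;-0.163 0 0.172 0;-0.178 0 0.195 0;-0.194 0 0.218 0"

```text
clock: 28.22
tool_pos: [0.4421, -0.2453, 0.084]
eef_rot: [0.968, -0.25, 0.002, 0.0]
contact_force: [0.3, -0.9, -0.9]
opening: 0.204
finger_force: 15.0
```

```bash
python3 -c "
from h import *
grip(); side()"
```

```text
handle n 1141 tilt 5.8 surf x at z=-.019 -0.0796
far [0.148 0.003 0.054] near [ 0.056  0.001 -0.012] wide y [-0.07   0.071]
28.27 [ 0.4403 -0.2443  0.0829] [[0.875, -0.483, -0.001], [-0.483, -0.875, 0.0], [-0.001, 0.0, -1.0]] [ 0.47  0.8  -0.09  2.05  0.22  0.3  -1.88] [ 0.1  0.2 -1.5] 0.202
alu n 3419 u,v,z 2% [-0.065 -0.068  0.013] 98% [0.069 0.066 0.093]
```

Emit:
send_rows --rows "-0.004 0 0.012 0;-0.008 0 0.024 0;-0.012 0 0.036 0;-0.015 0 0.048 0;-0.018 0 0.06 0;-0.02 0 0.07 0;-0.02 0 0.07 0"

```text
clock: 28.9
tool_pos: [0.4349, -0.2415, 0.0626]
eef_rot: [0.968, -0.25, -0.0, -0.0]
contact_force: [-1.6, 1.2, -0.0]
opening: 0.204
finger_force: 15.0
```

```bash
python3 -c "
from h import *
grip(); side()"
```

```text
far [0.14  0.011 0.032] near [ 0.055 -0.    -0.019] wide y [-0.07   0.071]
28.95 [ 0.435  -0.2416  0.0629] [[0.875, -0.483, -0.001], [-0.483, -0.875, 0.0], [-0.001, 0.0, -1.0]] [ 0.46  0.83 -0.07  2.08  0.23  0.24 -1.89] [-1.9  1.   1.5] 0.202
alu n 2760 u,v,z 2% [-0.073 -0.07   0.012] 98% [0.064 0.066 0.083]
```

The pan is level (rim at z≈0.082) and on the trivet. Releasing, then rising above the board.

Emit:
send_rows --rows "0 0 0 0;0 0 0 0;0 0 0 0;0 0 0 0;0 0 -0.05 0;0 0 -0.15 0;0 0 -0.25 0;0 0 -0.38 0;0 0 -0.5 0;0 0 -0.6 0" --jaw -0.2

```text
clock: 29.83
tool_pos: [0.4356, -0.2419, 0.246]
eef_rot: [0.968, -0.25, 0.001, 0.0]
contact_force: [-0.1, 0.3, -0.8]
opening: 0.6
finger_force: 0.0
```

```bash
python3 - <<'E'
from h import *
s,p,d,c,C,Q=pantilt('w11'); q,e,k=snap('side','side11'); S=cloud(k,e)
for n,im,K in(('wrist',p,C),('side',q,S)):
    m=(K[...,2]>.074)&(K[...,2]<.09)&(np.hypot(K[...,0]-.55,K[...,1]+.3)<.1)&(im.min(2)>80); P=K[m]
    A=np.c_[P[:,:2],np.ones(len(P))]; print(n,len(P),cv2.minEnclosingCircle(P[:,:2].astype(np.float32)),'rim plane',np.linalg.lstsq(A,P[:,2],rcond=None)[0].round(3))
goal(.50,-.04,.24,-3)
E
```

```text
wrist 2915 ((0.546056866645813, -0.30395445227622986), 0.07543610781431198) rim plane [-0.005  0.003  0.082]
side 596 ((0.5464051365852356, -0.3038097620010376), 0.07606639713048935) rim plane [-0.008 -0.014  0.08 ]
goal [-0.1473 -0.692   0.0253] turn -0.0721 rows>= 6 yaw now -28.95 pos [ 0.4381 -0.243   0.2479]
```

Pan centre is (0.546,-0.304), level, and foot wholly on the trivet (0.552,-0.305). On to the blocks.

```bash
python3 -c "
from h import *
goal(.45,.06,.24,3)"
```

```text
goal [-0.4545 -0.903   0.0222] turn -0.0887 rows>= 8 yaw now -28.95 pos [ 0.4381 -0.243   0.2479]
```

Emit:
send_rows --rows "-0.454 -0.9 0.02 -0.089;-0.454 -0.9 0.02 -0.089;-0.454 -0.9 0.02 -0.089;-0.454 -0.9 0.02 -0.089;-0.454 -0.9 0.02 -0.089;-0.454 -0.9 0.02 -0.089;-0.454 -0.9 0.02 -0.089;-0.454 -0.9 0.02 -0.089;-0.454 -0.9 0.02 -0.089;-0.454 -0.9 0.02 -0.089"

```text
clock: 30.77
tool_pos: [0.446, 0.0603, 0.2366]
eef_rot: [1.0, 0.028, -0.001, 0.0]
contact_force: [-1.0, 0.2, 0.3]
opening: 0.6
finger_force: 0.0
```

```bash
cat >> h.py <<'E'
def board(f,fish=True):
    p,d,c=load(f); C=cloud(c,d,fish); h=cv2.cvtColor(p,cv2.COLOR_RGB2HSV)
    m=(C[...,2]>.0135)&(C[...,2]<.022)&(abs(C[...,0]-.54)<.15)&(abs(C[...,1]-.07)<.16)&(h[...,1]>60)&(h[...,1]<150)
    m=cv2.morphologyEx(m.astype(np.uint8),cv2.MORPH_OPEN,np.ones((3,3)))>0
    P=C[m][:,:2].astype(np.float32); print('board',len(P),cv2.minAreaRect(P))
E
python3 - <<'E'
from h import *
st(); snap('wrist','w12'); blk('w12'); board('w12')
p,d,c=load('w12'); C=cloud(c,d,True); h=cv2.cvtColor(p,cv2.COLOR_RGB2HSV); m=(h[...,0]<16)&(h[...,1]>140)&(C[...,2]>.012)&(C[...,2]<.057)&(np.hypot(C[...,0]-.526,C[...,1]-.081)<.04); print('under tower',m.sum(),np.percentile(C[m],[3,50,97],axis=0).round(3) if m.any() else '')
E
```

```text
30.77 [0.446  0.0603 0.2366] [[0.998, 0.056, -0.001], [0.056, -0.998, -0.001], [-0.001, 0.001, -1.0]] [-0.02  0.48 -0.32  2.07  0.25  0.63 -2.03] [-1.   0.2  0.3] 0.6
[224.  77.] 440 top 0.029 rect [0.5621 0.1237] [0.026 0.026] 8.4
[256.  93.] 828 top 0.064 rect [0.5263 0.0821] [0.027 0.019] 23.5
board 7625 ((0.5417038202285767, 0.0713932141661644), (0.2110758274793625, 0.24172426760196686), 3.7809128761291504)
under tower 607 [[0.488 0.072 0.025]
 [0.552 0.086 0.028]
 [0.564 0.102 0.036]]
```

Board is at (0.5417,0.0714), yaw about 3.4°, against sheet (0.541,0.071) at 2.9°, so it's squarely placed. Layout is four corners (±46,±60) plus the centre. First the top block of the tower.

```bash
python3 -c "
from h import *
goal(.5263,.0818,.10,23.5);goal(.5263,.0818,.043,23.5)"
```

```text
goal [ 0.2718 -0.0622  0.4549] turn -0.0568 rows>= 4 yaw now 3.05 pos [0.4461 0.059  0.2366]
goal [ 0.2721 -0.0625  0.6449] turn -0.0568 rows>= 6 yaw now 3.05 pos [0.4461 0.059  0.2366]
```

Emit:
send_rows --rows "0.27 -0.062 0.3 -0.057;0.272 -0.062 0.4 -0.057;0.272 -0.062 0.45 -0.057;0.272 -0.062 0.45 -0.057;0.272 -0.062 0.45 -0.057;0.272 -0.062 0.52 -0.057;0.272 -0.062 0.58 -0.057;0.272 -0.062 0.645 -0.057;0.272 -0.062 0.645 -0.057" --jaw 0

```text
clock: 31.57
tool_pos: [0.525, 0.0807, 0.0423]
eef_rot: [0.979, 0.204, -0.002, 0.001]
contact_force: [0.3, -0.0, 0.5]
opening: 0.496
finger_force: 0.0
```

Emit:
send_rows --rows "0 0 0 0;0 0 0 0;0 0 0 0;0 0 0 0;0 0 0 0;0 0 -0.06 0;0 0 -0.14 0;0 0 -0.22 0;0 0 -0.22 0" --jaw 1 --force 15

```text
clock: 32.32
tool_pos: [0.5294, 0.0842, 0.1137]
eef_rot: [0.979, 0.205, 0.004, -0.0]
contact_force: [0.0, 0.7, 0.1]
opening: 0.226
finger_force: 15.0
```

```bash
python3 -c "
from h import *
st(); goal(.4992,.0086,.06,3.4); goal(.4992,.0086,.0165,3.4); snap('wrist','w13'); blk('w13')"
```

```text
32.32 [0.5294 0.0842 0.1137] [[0.916, 0.401, 0.007], [0.401, -0.916, 0.002], [0.007, 0.001, -1.0]] [-0.06  0.78 -0.31  1.94  0.47  0.49 -1.86] [0.  0.7 0.1] 0.226
goal [-0.1945  0.1903  0.1779] turn 0.0562 rows>= 3 yaw now 23.63 pos [0.5294 0.0842 0.1137]
goal [-0.1956  0.1902  0.3229] turn 0.0562 rows>= 4 yaw now 23.63 pos [0.5294 0.0842 0.1137]
[243. 154.] 890 top 0.028 rect [0.563  0.1247] [0.027 0.026] 9.3
[285. 176.] 868 top 0.028 rect [0.5606 0.0911] [0.027 0.026] 34.7
[274. 224.] 529 top 0.036 rect [0.5259 0.0844] [0.021 0.018] 18.3
[276. 285.] 926 top 0.133 rect [0.5298 0.0846] [0.022 0.018] 23.5
```

Emit:
send_rows --rows "-0.06 0.06 0.02 0.015;-0.13 0.13 0.06 0.035;-0.195 0.19 0.12 0.056;-0.195 0.19 0.17 0.056;-0.195 0.19 0.2 0.056;-0.195 0.19 0.25 0.056;-0.195 0.19 0.29 0.056;-0.195 0.19 0.31 0.056;-0.195 0.19 0.326 0.056;-0.195 0.19 0.326 0.056"

```text
clock: 33.2
tool_pos: [0.4967, 0.0092, 0.0118]
eef_rot: [0.999, 0.032, 0.0, -0.0]
contact_force: [-0.4, 0.2, -0.6]
opening: 0.223
finger_force: 15.0
```

Emit:
send_rows --rows "0 0 0 0;0 0 0 0;0 0 0 0;0 0 -0.1 0;0 0 -0.2 0;0 0 -0.33 0;0 0 -0.46 0;0 0 -0.6 0;0 0 -0.7 0;0 0 -0.7 0" --jaw 0

```text
clock: 34.03
tool_pos: [0.4998, 0.0085, 0.2276]
eef_rot: [1.0, 0.03, 0.006, -0.0]
contact_force: [-0.1, -0.3, 0.3]
opening: 0.498
finger_force: 0.0
```

```bash
python3 -c "
from h import *
st(); snap('wrist','w14'); blk('w14'); goal(.563,.1243,.06,98.5)"
```

```text
34.03 [0.4998 0.0085 0.2276] [[0.998, 0.06, 0.012], [0.06, -0.998, 0.001], [0.012, -0.001, -1.0]] [ 0.12  0.55 -0.35  1.95  0.3   0.67 -1.93] [-0.1 -0.3  0.3] 0.498
[174. 127.] 416 top 0.029 rect [0.5627 0.1236] [0.026 0.026] 8.7
[207. 129.] 322 top 0.029 rect [0.5606 0.0892] [0.027 0.025] 33.4
[211. 171.] 84 top 0.036 rect [0.5171 0.0795] [0.012 0.015] 16.8
[212. 200.] 164 top 0.028 rect [0.4804 0.0798] [0.026 0.025] 88.6
goal [ 0.2347 -0.3735  0.5514] turn -0.264 rows>= 14 yaw now 3.47 pos [0.4983 0.0081 0.2249]
```

Emit:
send_rows --rows "0.235 -0.373 0.2 -0.264;0.235 -0.373 0.2 -0.264;0.235 -0.373 0.2 -0.264;0.235 -0.373 0.2 -0.264;0.235 -0.373 0.2 -0.264;0.235 -0.373 0.2 -0.264;0.235 -0.373 0.3 -0.264;0.235 -0.373 0.4 -0.264;0.235 -0.373 0.45 -0.264;0.235 -0.373 0.5 -0.264"

```text
clock: 34.92
tool_pos: [0.5577, 0.1233, 0.0685]
eef_rot: [0.791, 0.612, -0.002, -0.001]
contact_force: [1.5, 0.5, -0.3]
opening: 0.499
finger_force: 0.0
```

```bash
python3 -c "
from h import *
st(); goal(.563,.1243,.013,98.5)"
```

```text
34.92 [0.5577 0.1233 0.0685] [[0.25, 0.968, -0.005], [0.968, -0.25, -0.001], [-0.002, -0.004, -1.0]] [ 0.    0.92 -0.53  1.84  0.77  0.61 -1.27] [ 1.5  0.5 -0.3] 0.499
goal [0.008  0.0172 0.185 ] turn -0.0638 rows>= 4 yaw now 75.52 pos [0.5577 0.1233 0.0685]
```

Emit:
send_rows --rows "0.008 0.017 0 -0.064;0.008 0.017 0 -0.064;0.008 0.017 0 -0.064;0.008 0.017 0 -0.064;0.008 0.017 0.05 -0.064;0.008 0.017 0.1 -0.064;0.008 0.017 0.15 -0.064;0.008 0.017 0.18 -0.064;0.008 0.017 0.18 -0.064"

```text
clock: 35.67
tool_pos: [0.5635, 0.1242, 0.0154]
eef_rot: [0.655, 0.755, -0.002, -0.001]
contact_force: [0.0, 0.3, -0.1]
opening: 0.501
finger_force: 0.0
```

Emit:
send_rows --rows "0 0 0 0;0 0 0 0;0 0 0 0;0 0 0 0;0 0 0 0;0 0 -0.04 0;0 0 -0.08 0;0 0 -0.08 0" --jaw 1

```text
clock: 36.33
tool_pos: [0.5669, 0.1257, 0.0448]
eef_rot: [0.655, 0.755, 0.002, 0.001]
contact_force: [0.7, -0.6, 0.2]
opening: 0.316
finger_force: 15.0
```

```bash
python3 -c "
from h import *
st(); goal(.584,.134,.0145,93.4)"
```

```text
36.33 [0.5669 0.1257 0.0448] [[-0.141, 0.99, 0.004], [0.99, 0.141, 0.002], [0.001, 0.004, -1.0]] [ 0.04  0.98 -0.6   1.82  0.91  0.64 -0.98] [ 0.7 -0.6  0.2] 0.316
goal [0.019  0.0599 0.1013] turn 0.0132 rows>= 1 yaw now 98.13 pos [0.5669 0.1257 0.0448]
```

Emit:
send_rows --rows "0.01 0.03 0 0.006;0.019 0.06 0 0.013;0.019 0.06 0.03 0.013;0.019 0.06 0.06 0.013;0.019 0.06 0.085 0.013;0.019 0.06 0.1 0.013;0.019 0.06 0.1 0.013;0.019 0.06 0.1 0.013"

```text
clock: 37.0
tool_pos: [0.5818, 0.133, 0.012]
eef_rot: [0.685, 0.729, -0.0, 0.0]
contact_force: [-1.3, -0.8, 7.8]
opening: 0.316
finger_force: 15.0
```

Emit:
send_rows --rows "0 0 0 0;0 0 0 0;0 0 0 0;0 0 -0.07 0;0 0 -0.17 0;0 0 -0.27 0;-0.12 -0.1 -0.37 0;-0.24 -0.2 -0.47 0;-0.36 -0.3 -0.55 0;-0.36 -0.3 -0.55 0" --jaw 0

```text
clock: 37.83
tool_pos: [0.4974, 0.0182, 0.1774]
eef_rot: [0.685, 0.728, -0.001, 0.0]
contact_force: [1.2, -1.8, 0.7]
opening: 0.502
finger_force: 0.0
```

```bash
python3 -c "
from h import *
st(); snap('wrist','w15'); blk('w15'); goal(.4795,.0805,.06,89); goal(.4795,.0805,.06,-1.5)"
```

```text
37.83 [0.4974 0.0182 0.1774] [[-0.061, 0.998, -0.001], [0.998, 0.061, -0.001], [-0.001, -0.001, -1.0]] [ 0.32  0.71 -0.75  1.99  0.73  0.73 -0.82] [ 1.2 -1.8  0.7] 0.502
[373.  85.] 499 top 0.028 rect [0.5786 0.1301] [0.025 0.024] 1.5
[349. 127.] 451 top 0.028 rect [0.5585 0.089 ] [0.024 0.026] 34.4
[260. 131.] 413 top 0.028 rect [0.4774 0.0788] [0.024 0.025] 85.7
[308. 132.] 249 top 0.037 rect [0.5209 0.081 ] [0.023 0.016] 22.2
[274. 210.] 194 top 0.036 rect [0.4933 0.0087] [0.022 0.018] 4.2
goal [ 0.2385 -0.0331  0.3948] turn 0.0115 rows>= 4 yaw now 93.14 pos [0.4938 0.0107 0.179 ]
goal [ 0.2385 -0.0331  0.3948] turn 0.2629 rows>= 14 yaw now 93.14 pos [0.4938 0.0107 0.179 ]
```

```bash
python3 -c "
from h import *
goal(.5602,.0905,.07,34.7)"
```

```text
goal [0.2567 0.2371 0.36  ] turn 0.1623 rows>= 9 yaw now 93.14 pos [0.4938 0.0107 0.179 ]
```

Emit:
send_rows --rows "0.257 0.237 0.1 0.162;0.257 0.237 0.2 0.162;0.257 0.237 0.3 0.162;0.257 0.237 0.35 0.162;0.257 0.237 0.36 0.162;0.257 0.237 0.36 0.162;0.257 0.237 0.36 0.162;0.257 0.237 0.36 0.162;0.257 0.237 0.36 0.162;0.257 0.237 0.36 0.162"

```text
clock: 38.72
tool_pos: [0.5651, 0.1011, 0.0685]
eef_rot: [0.953, 0.303, -0.0, 0.0]
contact_force: [-0.0, 0.4, 0.1]
opening: 0.499
finger_force: 0.0
```

```bash
python3 -c "
from h import *
st(); snap('wrist','w16'); blk('w16'); goal(.5605,.0907,.014,34.7)"
```

```text
38.72 [0.5651 0.1011 0.0685] [[0.816, 0.578, -0.001], [0.578, -0.816, -0.001], [-0.001, 0.0, -1.0]] [-0.05  0.89 -0.36  1.84  0.58  0.52 -1.75] [-0.   0.4  0.1] 0.499
[249. 187.] 1275 top 0.028 rect [0.5809 0.1326] [0.027 0.026] 3.7
[285. 251.] 1171 top 0.028 rect [0.5605 0.0908] [0.028 0.026] 34.8
[262. 295.] 443 top 0.036 rect [0.5287 0.0859] [0.015 0.019] 18.2
[231. 344.] 707 top 0.028 rect [0.4795 0.0816] [0.026 0.028] 85.7
[318. 356.] 93 top 0.034 rect [0.5046 0.0189] [0.003 0.008] 71.7
goal [-0.0326  0.0192  0.1819] turn 0.0018 rows>= 2 yaw now 35.34 pos [0.5652 0.1011 0.0686]
```

Emit:
send_rows --rows "-0.033 0.019 0 0.002;-0.033 0.019 0 0.002;-0.033 0.019 0.05 0.002;-0.033 0.019 0.1 0.002;-0.033 0.019 0.15 0.002;-0.033 0.019 0.18 0.002;-0.033 0.019 0.18 0.002"

```text
clock: 39.35
tool_pos: [0.5592, 0.0898, 0.0132]
eef_rot: [0.955, 0.296, -0.002, 0.0]
contact_force: [-0.6, -0.6, 0.8]
opening: 0.498
finger_force: 0.0
```

Emit:
send_rows --rows "0 0 0 0;0 0 0 0;0 0 0 0;0 0 0 0;0 0 0 0;0 0 -0.06 0;0 0 -0.12 0;0 0 -0.15 0;0 0 -0.15 0;0 0 -0.15 0" --jaw 1

```text
clock: 40.18
tool_pos: [0.5609, 0.0906, 0.0602]
eef_rot: [0.955, 0.296, 0.0, 0.0]
contact_force: [0.4, -1.3, -0.8]
opening: 0.315
finger_force: 15.0
```

```bash
python3 -c "
from h import *
st(); goal(.591,.014,.06,3.4); goal(.591,.014,.0145,3.4)"
```

```text
40.18 [0.5609 0.0906 0.0602] [[0.825, 0.565, 0.001], [0.565, -0.825, 0.0], [0.001, 0.0, -1.0]] [-0.04  0.9  -0.34  1.86  0.59  0.48 -1.77] [ 0.4 -1.3 -0.8] 0.315
goal [-0.0615  0.2674  0.0006] turn 0.0862 rows>= 5 yaw now 34.42 pos [0.5609 0.0906 0.0602]
goal [-0.0616  0.2673  0.1523] turn 0.0862 rows>= 5 yaw now 34.42 pos [0.5609 0.0906 0.0602]
```

Emit:
send_rows --rows "-0.02 0.09 0 0.02;-0.04 0.18 0 0.04;-0.06 0.26 0 0.06;-0.0615 0.267 0 0.08;-0.0615 0.267 0.04 0.086;-0.0615 0.267 0.09 0.086;-0.0615 0.267 0.13 0.086;-0.0615 0.267 0.15 0.086;-0.0615 0.267 0.15 0.086"

```text
clock: 40.93
tool_pos: [0.5898, 0.0141, 0.0135]
eef_rot: [1.0, 0.031, -0.001, 0.0]
contact_force: [-0.6, -0.1, 0.3]
opening: 0.316
finger_force: 15.0
```

Emit:
send_rows --rows "0 0 0 0;0 0 0 0;0 0 0 0;0 0 -0.07 0;0 0 -0.17 0;-0.12 -0.07 -0.27 0;-0.24 -0.15 -0.3 0;-0.36 -0.22 -0.3 0;-0.37 -0.23 -0.3 0.013;-0.37 -0.23 -0.3 0.013" --jaw 0

```text
clock: 41.77
tool_pos: [0.4716, 0.0788, 0.1056]
eef_rot: [1.0, -0.009, -0.002, -0.0]
contact_force: [-0.2, 0.5, -0.7]
opening: 0.499
finger_force: 0.0
```

```bash
python3 -c "
from h import *
st(); snap('wrist','w17'); blk('w17'); goal(.4797,.0812,.06,-2.5);goal(.4797,.0812,.0135,-2.5)"
```

```text
41.77 [0.4716 0.0788 0.1056] [[1.0, -0.018, -0.004], [-0.018, -1.0, 0.0], [-0.004, -0.0, -1.0]] [-0.16  0.74 -0.17  2.11  0.37  0.32 -2.22] [-0.2  0.5 -0.7] 0.499
[365.  56.] 1067 top 0.028 rect [0.5885 0.0147] [0.028 0.027] 4.1
[196.  69.] 1057 top 0.029 rect [0.5803 0.1322] [0.027 0.026] 4.4
[272. 130.] 45 top 0.036 rect [0.535  0.0807] [0.012 0.006] 69.1
[268. 149.] 436 top 0.036 rect [0.5231 0.083 ] [0.026 0.018] 16.7
[274. 207.] 685 top 0.028 rect [0.4797 0.0808] [0.025 0.025] 86.4
[372. 201.] 54 top 0.036 rect [0.4857 0.0113] [0.015 0.006] 72.5
goal [ 0.0173 -0.0126  0.1515] turn 0.0042 rows>= 2 yaw now -0.99 pos [0.4745 0.0775 0.1054]
goal [ 0.0174 -0.0126  0.3065] turn 0.0042 rows>= 3 yaw now -0.99 pos [0.4745 0.0775 0.1054]
```

Emit:
send_rows --rows "0.017 -0.012 0.04 0.005;0.017 -0.012 0.1 0.005;0.017 -0.012 0.16 0.005;0.017 -0.012 0.22 0.005;0.017 -0.012 0.27 0.005;0.017 -0.012 0.305 0.005;0.017 -0.012 0.305 0.005"

```text
clock: 42.4
tool_pos: [0.4812, 0.0791, 0.0114]
eef_rot: [1.0, -0.026, -0.001, 0.001]
contact_force: [0.6, -0.7, -0.0]
opening: 0.499
finger_force: 0.0
```

Emit:
send_rows --rows "0 0 0 0;0 0 0 0;0 0 0 0;0 0 0 0;0 0 0 0;0 0 -0.06 0;0 0 -0.12 0;0 0 -0.15 0;0 0 -0.15 0;0 0 -0.15 0" --jaw 1

```text
clock: 43.23
tool_pos: [0.4813, 0.0799, 0.0588]
eef_rot: [1.0, -0.026, 0.001, -0.0]
contact_force: [0.0, 0.1, -0.8]
opening: 0.318
finger_force: 15.0
```

```bash
python3 -c "
from h import *
st(); goal(.492,.129,.0145,3.4)"
```

```text
43.23 [0.4813 0.0799 0.0588] [[0.999, -0.053, 0.001], [-0.053, -0.999, 0.0], [0.001, -0.001, -1.0]] [-0.19  0.84 -0.11  2.11  0.39  0.21 -2.27] [ 0.   0.1 -0.8] 0.318
goal [ 0.0268 -0.1653  0.1476] turn -0.0178 rows>= 2 yaw now -3.02 pos [0.4813 0.0799 0.0588]
```

Emit:
send_rows --rows "0.01 -0.06 0 -0.009;0.02 -0.12 0 -0.018;0.027 -0.165 0 -0.018;0.027 -0.165 0.04 -0.018;0.027 -0.165 0.09 -0.018;0.027 -0.165 0.13 -0.018;0.027 -0.165 0.146 -0.018;0.027 -0.165 0.146 -0.018"

```text
clock: 43.9
tool_pos: [0.4911, 0.1308, 0.0135]
eef_rot: [1.0, 0.032, -0.001, -0.0]
contact_force: [-0.2, 0.4, 0.5]
opening: 0.319
finger_force: 15.0
```

Emit:
send_rows --rows "0 0 0 0;0 0 0 0;0 0 0 0;0 0 -0.07 0;0 0 -0.17 0;0.03 0.05 -0.27 -0.02;0.06 0.1 -0.3 -0.04;0.1 0.155 -0.3 -0.046;0.1 0.155 -0.3 -0.046;0.1 0.155 -0.3 -0.046" --jaw 0

```text
clock: 44.73
tool_pos: [0.5247, 0.0831, 0.1048]
eef_rot: [0.985, 0.172, 0.0, 0.0]
contact_force: [-0.4, 0.7, 0.5]
opening: 0.498
finger_force: 0.0
```

```bash
python3 -c "
from h import *
st(); snap('wrist','w18'); blk('w18'); board('w18'); goal(.5248,.0838,.02,20)"
```

```text
44.73 [0.5247 0.0831 0.1048] [[0.941, 0.339, 0.001], [0.339, -0.941, -0.0], [0.001, 0.0, -1.0]] [-0.06  0.79 -0.31  1.96  0.5   0.47 -1.96] [-0.4  0.7  0.5] 0.498
[236. 122.] 958 top 0.028 rect [0.5806 0.1327] [0.027 0.026] 3.5
[395. 165.] 552 top 0.028 rect [0.5906 0.0153] [0.022 0.026] 4.5
[276. 220.] 302 top 0.036 rect [0.5241 0.0844] [0.024 0.017] 16.9
[200. 239.] 679 top 0.028 rect [0.4889 0.1308] [0.026 0.025] 3.0
board 10665 ((0.5440254807472229, 0.07121899724006653), (0.20589584112167358, 0.24169059097766876), 3.693681001663208)
goal [0.0025 0.0033 0.2818] turn -0.0002 rows>= 3 yaw now 19.93 pos [0.5238 0.0844 0.1045]
```

Emit:
send_rows --rows "0.003 0.002 0.05 0.003;0.003 0.002 0.11 0.003;0.003 0.002 0.17 0.003;0.003 0.002 0.22 0.003;0.003 0.002 0.26 0.003;0.003 0.002 0.28 0.003;0.003 0.002 0.28 0.003"

```text
clock: 45.37
tool_pos: [0.5236, 0.0852, 0.0192]
eef_rot: [0.986, 0.166, -0.002, -0.0]
contact_force: [-0.4, 0.2, 1.0]
opening: 0.497
finger_force: 0.0
```

Emit:
send_rows --rows "0 0 0 0;0 0 0 0;0 0 0 0;0 0 0 0;0 0 0 0;0 0 -0.03 0;0 0 -0.06 0;0 0 -0.06 0;0 0 -0.06 0" --jaw 1

```text
clock: 46.12
tool_pos: [0.5261, 0.084, 0.0395]
eef_rot: [0.986, 0.164, 0.001, -0.0]
contact_force: [-0.7, -0.2, -0.9]
opening: 0.226
finger_force: 14.9
```

```bash
python3 -c "
from h import *
st(); goal(.5417,.0714,.0215,3.6)"
```

```text
46.12 [0.5261 0.084  0.0395] [[0.946, 0.324, 0.002], [0.324, -0.946, 0.001], [0.002, 0.0, -1.0]] [-0.12  0.9  -0.21  1.97  0.55  0.32 -2.02] [-0.7 -0.2 -0.9] 0.226
goal [0.0356 0.0566 0.0602] turn 0.0426 rows>= 3 yaw now 18.92 pos [0.5261 0.084  0.0395]
```

Emit:
send_rows --rows "0.012 0.02 0 0.015;0.024 0.04 0 0.03;0.0356 0.0566 0 0.0426;0.0356 0.0566 0.03 0.0426;0.0356 0.0566 0.05 0.0426;0.0356 0.0566 0.062 0.0426;0.0356 0.0566 0.062 0.0426;0.0356 0.0566 0.062 0.0426"

```text
clock: 46.78
tool_pos: [0.5404, 0.0717, 0.0194]
eef_rot: [0.999, 0.033, -0.0, 0.0]
contact_force: [0.5, -0.9, 0.4]
opening: 0.226
finger_force: 15.0
```

Emit:
send_rows --rows "0 0 0 0;0 0 0 0;0 0 0 0;0 0 -0.07 0;0 0 -0.17 0;0 0 -0.27 0;-0.1 0 -0.4 0;-0.2 0 -0.52 0;-0.3 0 -0.64 0;-0.32 0 -0.7 0" --jaw 0

```text
clock: 47.62
tool_pos: [0.4418, 0.0648, 0.231]
eef_rot: [0.999, 0.032, -0.002, 0.001]
contact_force: [0.8, 0.5, -0.3]
opening: 0.497
finger_force: 0.0
```

Emit:
send_rows --rows "0 0 -0.05 0;0 0 -0.05 0;0 0 -0.05 0;0 0 -0.05 0"

```text
clock: 47.95
tool_pos: [0.445, 0.0651, 0.2442]
eef_rot: [1.0, 0.031, -0.0, 0.0]
contact_force: [0.8, -0.2, 0.2]
opening: 0.499
finger_force: 0.0
```

```bash
python3 -c "
from h import *
st(); snap('wrist','w19'); blk('w19'); board('w19'); goal(.40,-.20,.30,3)"
```

```text
47.95 [0.445  0.0651 0.2442] [[0.998, 0.063, -0.001], [0.063, -0.998, -0.0], [-0.001, 0.0, -1.0]] [ 0.01  0.48 -0.38  2.06  0.28  0.66 -2.06] [ 0.8 -0.2  0.2] 0.499
[223.  62.] 415 top 0.029 rect [0.5797 0.1321] [0.027 0.026] 3.3
[331.  63.] 267 top 0.029 rect [0.5879 0.0146] [0.027 0.027] 4.3
[253.  87.] 302 top 0.036 rect [0.5515 0.0968] [0.026 0.018] 15.4
[220. 142.] 330 top 0.028 rect [0.4886 0.1296] [0.025 0.026] 2.2
board 7445 ((0.5416368246078491, 0.07142183929681778), (0.21121111512184143, 0.2412351667881012), 3.720348596572876)
goal [-0.2052  0.8726 -0.1865] turn 0.0017 rows>= 7 yaw now 3.6 pos [0.4449 0.0651 0.2438]
```

The centre block has been knocked to (0.5515,0.0968), so I'll mend it.

```bash
python3 -c "
from h import *
snap('wrist','w20'); blk('w20'); goal(.5517,.0968,.09,15.5); goal(.5517,.0968,.0205,15.5)"
```

```text
[224.  62.] 430 top 0.029 rect [0.5793 0.1321] [0.027 0.026] 4.3
[331.  63.] 246 top 0.028 rect [0.5878 0.0147] [0.027 0.027] 2.1
[253.  86.] 303 top 0.037 rect [0.5511 0.0966] [0.026 0.017] 13.7
[217. 142.] 260 top 0.028 rect [0.4881 0.1334] [0.025 0.018] 2.7
[230. 136.] 49 top 0.028 rect [0.4945 0.1194] [0.016 0.006] 16.7
goal [ 0.3635 -0.0829  0.5115] turn -0.033 rows>= 5 yaw now 3.61 pos [0.4448 0.0652 0.2437]
goal [ 0.364  -0.083   0.7432] turn -0.033 rows>= 6 yaw now 3.61 pos [0.4448 0.0652 0.2437]
```

Emit:
send_rows --rows "0.36 -0.083 0.3 -0.033;0.363 -0.083 0.4 -0.033;0.363 -0.083 0.5 -0.033;0.363 -0.083 0.5 -0.033;0.363 -0.083 0.54 -0.033;0.363 -0.083 0.6 -0.033;0.363 -0.083 0.66 -0.033;0.363 -0.083 0.71 -0.033;0.363 -0.083 0.74 -0.033;0.363 -0.083 0.74 -0.033"

```text
clock: 48.88
tool_pos: [0.5505, 0.0968, 0.0202]
eef_rot: [0.991, 0.135, -0.003, 0.0]
contact_force: [0.3, -0.1, -0.4]
opening: 0.499
finger_force: 0.0
```

Emit:
send_rows --rows "0 0 0 0;0 0 0 0;0 0 0 0;0 0 0 0;0 0 0 0;0 0 -0.03 0;0 0 -0.06 0;0 0 -0.06 0;0 0 -0.06 0" --jaw 1

```text
clock: 49.63
tool_pos: [0.553, 0.0971, 0.042]
eef_rot: [0.991, 0.135, 0.001, -0.0]
contact_force: [1.0, -0.3, -0.4]
opening: 0.225
finger_force: 15.0
```

```bash
python3 -c "
from h import *
st(); goal(.5405,.0712,.021,3.6)"
```

```text
49.63 [0.553  0.0971 0.042 ] [[0.964, 0.267, 0.002], [0.267, -0.964, 0.001], [0.002, -0.0, -1.0]] [-0.11  0.91 -0.24  1.89  0.51  0.4  -2.04] [ 1.  -0.3 -0.4] 0.225
goal [-0.0633  0.0722  0.07  ] turn 0.033 rows>= 2 yaw now 15.47 pos [0.553  0.0971 0.042 ]
```

Emit:
send_rows --rows "-0.02 0.024 0 0.011;-0.042 0.048 0 0.022;-0.0633 0.072 0 0.033;-0.0633 0.072 0.03 0.033;-0.0633 0.072 0.055 0.033;-0.0633 0.072 0.07 0.033;-0.0633 0.072 0.07 0.033;-0.0633 0.072 0.07 0.033"

```text
clock: 50.3
tool_pos: [0.5403, 0.071, 0.0196]
eef_rot: [0.999, 0.032, 0.0, 0.0]
contact_force: [-0.4, -2.0, 4.6]
opening: 0.225
finger_force: 15.0
```

Emit:
send_rows --rows "0 0 0 0;0 0 0 0;0 0 0 0;0 0 -0.05 0;0 0 -0.12 0;0 0 -0.22 0;0 0 -0.34 0;0 0 -0.47 0;0 0 -0.6 0;0 0 -0.72 0" --jaw 0

```text
clock: 51.13
tool_pos: [0.5395, 0.0716, 0.238]
eef_rot: [0.999, 0.032, 0.0, -0.0]
contact_force: [1.1, -0.7, -0.7]
opening: 0.498
finger_force: 0.0
```

Emit:
send_rows --rows "-0.45 0.85 -0.2 0;-0.45 0.85 -0.2 0;-0.45 0.85 -0.2 0;-0.45 0.85 -0.2 0;-0.45 0.85 -0.2 0;-0.45 0.85 -0.2 0;-0.45 0.85 -0.2 0;-0.45 0.85 -0.2 0;-0.45 0.85 -0.2 0;-0.45 0.85 -0.2 0"

```text
clock: 51.97
tool_pos: [0.4214, -0.1911, 0.2959]
eef_rot: [0.999, 0.032, 0.0, -0.0]
contact_force: [-0.1, 0.5, -0.5]
opening: 0.5
finger_force: 0.0
```

```bash
python3 - <<'E'
from h import *
st(); p,d,c=snap('top','top21'); blk('top21',False); board('top21',False); q,e,k=snap('side','side21'); print('side'); blk('side21',False); board('side21',False)
cv2.imwrite('pics/m21.png',np.vstack([cv2.resize(p[90:300,130:450,::-1],(457,300)),cv2.resize(q[100:370,180:591,::-1],(457,300))]))
E
```

```text
51.97 [ 0.4214 -0.1911  0.2959] [[0.998, 0.063, 0.0], [0.063, -0.998, 0.001], [0.001, -0.001, -1.0]] [ 0.63  0.42 -0.44  1.95  0.24  0.82 -1.45] [-0.1  0.5 -0.5] 0.5
board 708 ((0.5423183441162109, 0.07208169996738434), (0.2110522836446762, 0.2397499978542328), 3.916212797164917)
side
[107.  73.] 457 top 0.093 rect [0.1013 0.7371] [0.097 0.16 ] 1.1
board 811 ((0.5428118109703064, 0.07047007977962494), (0.21075354516506195, 0.24610698223114014), 3.439908742904663)
```

View pics/m21.png

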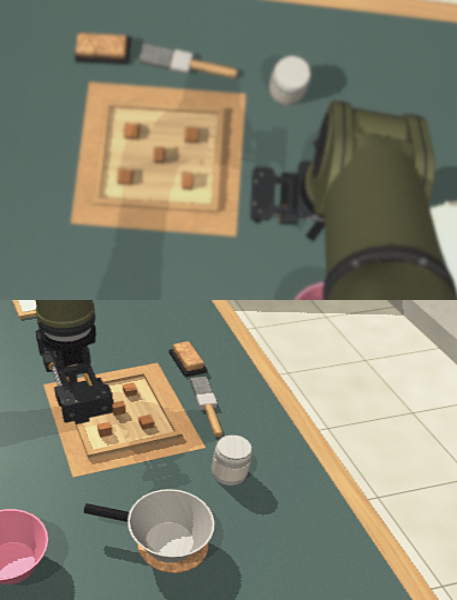

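The last picture shows five blocks in a quincunx inside the lip ((131,130), (192,134), (158,155), (124,177), (187,181) px). The board is central on the sheet, the empty pan is upright on its trivet, and the tin, brush and sanding block are in place. Handing in.

```bash
python3 -c "
from h import *
print(finish_job())"
```

```text
the job is handed in; nothing more can be done
None
```

The job is handed in: the board sits squarely mid-sheet to about 1–2 mm and 1° by my measurements, the emptied pan stands upright on its trivet, and all five blocks lie spread inside the lip, four towards the corners and one in the middle.

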